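# Lean a wooden lid in its drying stand

### The arm

A 7-joint arm with a two-finger parallel gripper is mounted at the origin on a cart in front of the work surface, level with it; the furniture and walls round the work are solid. World frame = base frame: x ahead of the robot, y to its left, z up, the work surface at z = 0. Lengths are in m, angles in rad, forces in N, time in s.
With the tool pointing down it reaches from about 0.425 to 0.875 m from the base axis. Payload 4.7 kg.
Tool frame: the origin (TCP) lies on the centre line of the jaws, within the pads' length; the fingertips stand ahead of it and the grasp point (between the pads) lies 8 mm behind it (ctrl.finger_overhang is the x of the fingertips in the tool frame, in m); x points along the fingers, z is the direction in which the jaws open and shut, and the axes are right-handed (so a half turn about x gives the same grasp; the last joint's range is limited). The gripper opens to 87 mm and grips with 3 to 60 N. Pads are 19 mm wide; open, the fingers measure 117 mm over their backs; the gripper's body (75 mm by 190 mm) begins 51 mm behind the grasp point.
Start: joints at [1.312, 0.321, -0.07, 1.45, 0.023, 1.371, -0.057], TCP at [0.175, -0.626, 0.234] pointing down, gripper open.
Joint ranges: [-2.86, 2.86], [-0.3, 2.09], [-1.38, 1.24], [0.06, 2.45], [-1.56, 4.7], [0.09, 2.05], [-2.69, 2.69]. Speed limits (rad/s): [2.57, 2.57, 3.14, 3.14, 3.14, 3.14, 3.14].

### API

Orientations are given as a rotation vector (axis times angle).
In Python, from bench import readout, viewer, job, nets, ctrl gives the robot as it stands.
- The arm moves only by the shell command python3 -m creep 'ROWS' [FORCE]. ROWS is JSON, a list of rows, each an object with "linear": the shift along the tool's x, y, z in m, a list of three; "twist": the turn, a rotation vector about the tool's x, y, z in degrees, a list of three; "fingers": the gripper's target within -1 to 1 (shut at 1, half-way at 0, fully open at -1). A call has 1 to 8 rows; each row is the pose to reach, as a shift and turn from the pose commanded when the call began, along the tool's axes at that moment; what a row does not reach only later rows make up. A row lasts 1/12 s, in which the tool goes at most 41.7 mm and 7.16 degrees, less where a joint would pass 70% of its speed; a pose out of reach is approached as far as the arm can. A call with a gripper value outside its range is refused whole. The fingers move at their own pace and stop on an object; FORCE is the grip in N (left out, the last holds). Time passes only in rows, so rows that repeat a pose let the fingers close. It gives the time, the measured TCP pose, the force and the opening at its end, in the units of the state.
- readout.get_state(): the state, without advancing time (a new reading comes with each control period).
- viewer.get_image(name): name is "scene" or "top"; returns (picture, depth): 420x560x3 uint8, red, green, blue; 420x560 float32, m along the optical axis (not along the pixel's ray), 0 where there is no reading.
- viewer.camera_params(name): a dict with "K" (3x3 intrinsics, pixels), "cam_to_world" (4x4, takes a point from camera to world coordinates). Camera axes: x right, y down, z forward; pixel columns grow to the right and rows downward; lengths in m; the calibration is good to about 2 mm. A picture is of the moment at which its call begins. camera_params takes no time and is no camera call.
- job.close_job(): hands the job in, once; it reports no verdict.
Trained networks look in the newest picture that a camera, given by its name, has taken for a name from the list of things; names that differ only in an ending like _2 or _b are one class to them, and where a whole thing is asked for, a point or a joint stands for the part that bears it (a point fixed in the world has none). Each returns a list of dicts, best first, with "conf" (0 to 1); they miss things now and then, are a little off and sometimes report something else, mostly with a low value. They report only what shows in the picture. A call takes as long as a camera call.
- nets.boxes_of(camera, label): "centre" ([x, y, z] in m, in world coordinates, good to about 4 mm: the middle of the surface that is visible of it).
- nets.place_of(camera, label): "centre" ([x, y, z] in m, in world coordinates, good to about 4 mm: a listed point, or the origin of a listed thing).
The state is a dict: "time": time; "joint_positions": joint angles; "qd": joint speeds; "joint_torque": joint torques, N m; "position": TCP position; "tool_rot": TCP orientation; "ft_force": force on the tool from outside, world axes, zero at the start; "torque": the same for the moment, N m; "grip_width": opening from 0.0 (shut) to 1.0 (fully open).
Only numpy, scipy, OpenCV 4.12 (cv2) and the standard library are available. Lean on these libraries where they do the work, as an engineer would, in place of code of your own. Each camera call takes 0.05 s, during which the arm holds its last target.

### The job

The washed wooden lid lies flat with its bar handle up; stand it up to dry in the low steel drying stand. Lift it by the handle and prop it at a slant against something, let go, then take it again by its raised long edge, lift it over the stand's front lip and set it down on its other long edge between lip and wall, centred and in line with the wall, leaning back steeply on the wall's top with the handle outward. Leave the little jars near by where they stand.

Things in the scene. Friction and masses are not known exactly. Their poses are not given: they have to be found in the camera images.
- lid_centre (a point): centre of the board of a wooden lid, 200 x 160 mm, 12 mm thick, about 0.24 kg; at the start flat on the worktop, this point 6 mm up. x along the long side, y the short side, z out of the handle side. Friction about 0.8: propped at 45 to 55 degrees on the stand's wall, foot on the worktop in front of the lip, it stays.
- lid_bar (a point): centre of the lid's bar handle, 36 mm out along the lid's z from lid_centre: a wooden bar 120 mm long (lid's x), 13 mm wide (lid's y), 16 mm tall, on two end posts 106 mm apart; 22 mm of air between bar and board.
- lid_edge_a (a point): middle of the lid's long edge at its +y side, half-way through its thickness (80 mm from lid_centre). Either long edge may be the foot.
- lid_edge_b (a point): middle of the lid's long edge at its -y side, likewise.
- stand: low steel drying stand, fixed; origin under its middle, on the worktop. Front = -x (roughly the robot's left). Tray floor 3 mm thick, x -42 to +42 mm. Front lip 12 mm high, x -34 to -28. Wall along y, 220 mm long: front face x = +20, 8 mm thick, rounded top 85 mm high. Foot goes in the 48 mm channel between lip and wall; the lid then leans at 66 to 80 degrees. Only low things behind the wall.
- salt_mid (a point): centre of a loose glass salt shaker, 44 mm across, 90 mm high; to be left alone
- turmeric_mid (a point): centre of a loose amber spice jar, 45 mm across, 83 mm high; to be left alone
- pills_mid (a point): centre of a loose little brown bottle with a white cap, 37 mm across, 68 mm high; to be left alone

How it is judged:
On the way, in this order (a step that is already met when the one before it is completed fails the run):
1. the lid rests propped at a slant (25 to 62 degrees from level, handle side up), let go (angle between lid_centre's own z axis and vertical between 0.44 and 1.08 rad and contact force between the fingers and lid below 0.05 N and height (world z) of lid_centre above 0.03 m), for 0.3 s.
2. the lid is lifted clear again, now held by its edge (grasp well away from the bar handle) (contact force between the fingers and lid above 0.5 N and distance between the grasp point and lid_bar above 0.055 m and height (world z) of each of lid_edge_a, lid_edge_b above 0.012 m), for 0.1 s.
At the end, for the whole second after the job is handed in: The lid stands by itself on a long edge on the tray floor between lip and wall (edge under 12 mm up), leaning back on the wall at 62 to 84 degrees from level, handle outward, its long side within 7 degrees of the wall's line, its middle within 35 mm of the stand's middle, touching the stand (angle between lid_centre's own z axis and vertical between 1.08 and 1.46 rad and ((x of lid_edge_a in the frame of stand between -0.028 and 0.02 m and z of lid_edge_a in the frame of stand below 0.012 m) or (x of lid_edge_b in the frame of stand between -0.028 and 0.02 m and z of lid_edge_b in the frame of stand below 0.012 m)) and y of lid_centre in the frame of stand between -0.035 and 0.035 m and angle between the x axis of lid_centre and the y axis of stand, either way round below 0.12 rad and x of lid_bar in the frame of stand below -0.01 m and contact force between lid and stand above 0.3 N).
It fails at once if a bystander jar is moved by more than 30 mm (distance of any of salt_mid, turmeric_mid, pills_mid from where it was at the start of the episode above 0.03 m).
It also fails if it takes over 61 s, if anything falls off the work surface, if the arm or the gripper's body presses on something with over 40 N, if the wrist force passes 120 N, or if a joint passes its speed limit or range.

## Working session

There is one attempt and no reset: what is moved stays moved. The work goes in short steps, Python scripts to look and compute and a shell command to move; the robot and the scene stay as the last step left them, time stands still between calls to the robot, and variables do not carry over. Pictures are saved under pics/ and viewed, and the job is handed in when it is done.

```bash
ls; mkdir -p pics; python3 - <<'E'
from bench import readout, viewer, job, nets, ctrl
import cv2,numpy as np
print(readout.get_state()); print(ctrl.finger_overhang)
for n in("scene","top"):
    im,d=viewer.get_image(n); cv2.imwrite(f"pics/{n}0.png",im[:,:,::-1])
    p=viewer.camera_params(n); print(n,p["K"],np.round(p["cam_to_world"],3))
    for l in["lid_centre","lid_bar","lid_edge_a","stand","salt_mid","turmeric_mid","pills_mid"]:
        print(l,[(np.round(r["centre"],3),round(r["conf"],2)) for r in nets.place_of(n,l)[:3]])
E
```

```text
pics
{'time': 0.0, 'joint_positions': array([ 1.31213047,  0.32179931, -0.070086  ,  1.45165173,  0.0225991 ,
        1.37079165, -0.05689532]), 'qd': array([-0.00067315,  0.00294005,  0.00037217, -0.00015656, -0.0017783 ,
       -0.00039398,  0.00089139]), 'joint_torque': array([-4.01010084e-04, -4.91291678e+01, -4.04357566e-01, -3.12533784e+01,
       -6.40283804e-02,  4.34727164e-02,  1.67546686e-04]), 'position': array([ 0.17492133, -0.62548039,  0.23248857]), 'tool_rot': array([ 1.00702451,  1.32756869, -1.00527984]), 'ft_force': array([-0.71103033, -0.75592966, -0.57497694]), 'torque': array([-0.07385112,  0.03569539,  0.04990281]), 'grip_width': 1.000634688890581}
0.011
scene [[416.68921426   0.         286.01673342]
 [  0.         416.68921426 208.16056118]
 [  0.           0.           1.        ]] [[-0.695 -0.489  0.528  0.088]
 [-0.719  0.476 -0.506  0.581]
 [-0.004 -0.731 -0.683  0.668]
 [ 0.     0.     0.     1.   ]]
lid_centre [(array([0.45 , 0.288, 0.006]), 0.83)]
lid_bar [(array([0.453, 0.287, 0.044]), 0.69), (array([0.684, 0.122, 0.032]), 0.3)]
lid_edge_a [(array([0.
[... 324 characters left out ...]
    496.71521151 210.73892247]
 [  0.           0.           1.        ]] [[-0.026 -0.986  0.164  0.377]
 [-1.     0.023 -0.02   0.146]
 [ 0.016 -0.165 -0.986  1.146]
 [ 0.     0.     0.     1.   ]]
lid_centre [(array([0.452, 0.291, 0.003]), 0.82)]
lid_bar [(array([0.45 , 0.29 , 0.045]), 0.84)]
lid_edge_a [(array([0.481, 0.213, 0.008]), 0.96)]
stand [(array([ 0.502, -0.049,  0.005]), 0.62), (array([0.428, 0.368, 0.005]), 0.59)]
salt_mid [(array([0.695, 0.04 , 0.039]), 0.82), (array([0.425, 0.364, 0.005]), 0.26), (array([0.452, 0.29 , 0.043]), 0.23)]
turmeric_mid [(array([ 0.698, -0.085,  0.041]), 0.82)]
pills_mid [(array([0.686, 0.126, 0.034]), 0.66), (array([ 0.506, -0.05 ,  0.002]), 0.33)]
```

View pics/scene0.png

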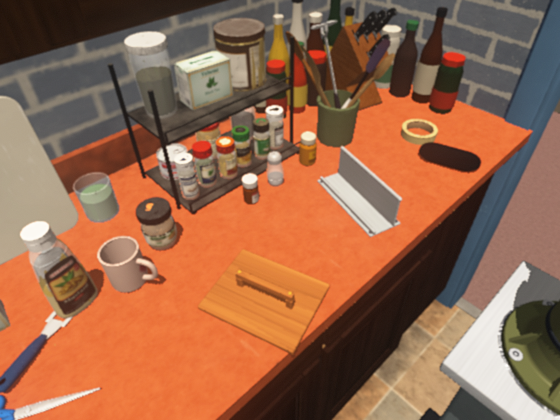

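View pics/top0.png

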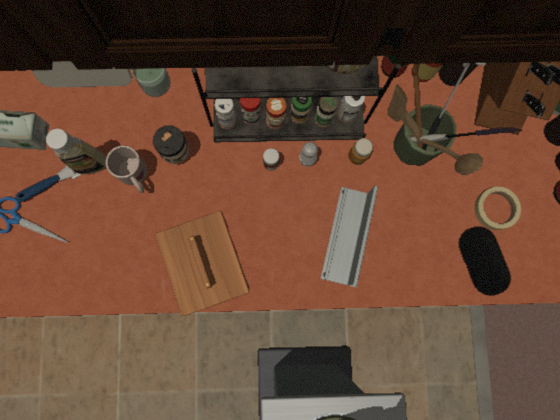

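The scene view shows the lid at about (265,298), the stand at (360,190) and jars at (250,188), (275,168) and (308,148). In the top view the lid is at (202,262), the bar runs (192,237)-(210,287), and the wall runs (375,190)-(355,283). Next I measure yaws from depth.

```bash
cat > h.py <<'E'
from bench import readout, viewer, job, nets, ctrl
import cv2,numpy as np
from scipy.spatial.transform import Rotation as R
def cloud(n):
    im,d=viewer.get_image(n); p=viewer.camera_params(n);K=p["K"];T=np.array(p["cam_to_world"])
    v,u=np.mgrid[:420,:560]; 
    P=np.stack([(u-K[0][2])/K[0][0]*d,(v-K[1][2])/K[1][1]*d,d],-1)@T[:3,:3].T+T[:3,3]
    P[d<=0]=np.nan
    return im,P
def state():
    s=readout.get_state(); return s,R.from_rotvec(s["tool_rot"]).as_matrix()
E
python3 - <<'E'
from h import *
def rect(Q):
    r=cv2.minAreaRect((Q[:,:2]*1000).astype(np.float32)); b=cv2.boxPoints(r); return np.round(r[0],1),np.round(r[1],1),[np.round(x) for x in b.tolist()]
def ax(Q):
    m=np.median(Q,0);u,s,vt=np.linalg.svd(Q[:,:2]-Q[:,:2].mean(0),full_matrices=False); return Q.mean(0).round(4),vt[0].round(4),len(Q)
for n in("scene","top"):
    im,P=cloud(n); X,Y,Z=P[...,0],P[...,1],P[...,2]
    L=(abs(X-.45)<.15)&(abs(Y-.29)<.15)
    t=np.nanmedian(Z[(abs(X-.45)<.1)&(abs(Y-.11)<.05)]); print(n,"table z",t)
    m=L&(Z>t+.008)&(Z<t+.02); 
    k,lab,st,c=cv2.connectedComponentsWithStats(m.astype(np.uint8)); i=1+np.argmax(st[1:,4]); Q=P[lab==i]
    print("board",rect(Q),np.median(Q[:,2]), )
    m=L&(Z>t+.036)&(abs(X-.45)<.08)&(abs(Y-.29)<.06); Q=P[m]; print("bar",ax(Q),rect(Q),np.percentile(Q[:,2],[50,95]))
    S=(abs(X-.505)<.14)&(abs(Y+.05)<.1)
    Q=P[S&(Z>t+.075)];print("walltop",ax(Q),rect(Q),np.percentile(Q[:,2],[50,95]))
    Q=P[S&(Z>t+.03)];print("wall",rect(Q))
    # lip
    m=S&(Z>t+.008)&(Z<t+.016);Q=P[m];print("lipish",ax(Q),rect(Q))
E
python3 - <<'E'
import cv2
a=cv2.imread('pics/top0.png')[170:330,140:400];cv2.imwrite('pics/topc.png',cv2.resize(a,None,fx=3,fy=3,interpolation=cv2.INTER_CUBIC))
E
```

```text
scene table z -0.000974527534133518
board (array([450.2, 289.3]), array([200.2, 161.7]), [array([330., 334.]), array([381., 181.]), array([571., 244.]), array([519., 398.])]) 0.011930120257291066
bar (array([0.4468, 0.2905, 0.0469]), array([-0.9475, -0.3197]), 589) (array([450.2, 289.6]), array([119.8,  14.8]), [array([391., 278.]), array([396., 264.]), array([510., 301.]), array([505., 315.])]) [0.04866341 0.05120902]
walltop (array([ 0.4886, -0.0691,  0.0815]), array([-0.9645,  0.2641]), 424) (array([497., -73.]), array([  9.9, 222.3]), [array([389., -48.]), array([ 603., -107.]), array([605., -98.]), array([391., -38.])]) [0.08270313 0.08600575]
wall (array([497.1, -72.8]), array([ 10.2, 222.3]), [array([389., -48.]), array([ 603., -107.]), array([606., -98.]), array([391., -38.])])
lipish (array([ 0.4954, -0.0384,  0.011 ]), array([-0.966 ,  0.2586]), 403) (array([504.5, -45.7]), array([ 67. , 220.3]), [array([390., -54.]), array([ 605., -103.]), array([619., -37.]), array([404.,  11.])])
top table z -0.0006666388356153519
board (array([452.2, 287.5]), array([200., 160.]), [array
[... 219 characters left out ...]
rray([393., 275.]), array([398., 262.]), array([511., 300.]), array([507., 313.])]) [0.04851847 0.05230528]
walltop (array([ 0.4974, -0.0742,  0.0829]), array([-0.9646,  0.2635]), 422) (array([499. , -75.2]), array([  9.1, 221.1]), [array([391., -50.]), array([ 604., -109.]), array([ 607., -100.]), array([394., -41.])]) [0.08315845 0.08727804]
wall (array([499. , -75.3]), array([  9.1, 221.1]), [array([391., -50.]), array([ 604., -109.]), array([ 607., -100.]), array([394., -41.])])
lipish (array([ 0.5057, -0.0319,  0.0107]), array([-0.9682,  0.2502]), 308) (array([509. , -63.4]), array([227.2, 156.3]), [array([392.,   9.]), array([ 399., -147.]), array([ 626., -136.]), array([619.,  20.])])
```

View pics/topc.png

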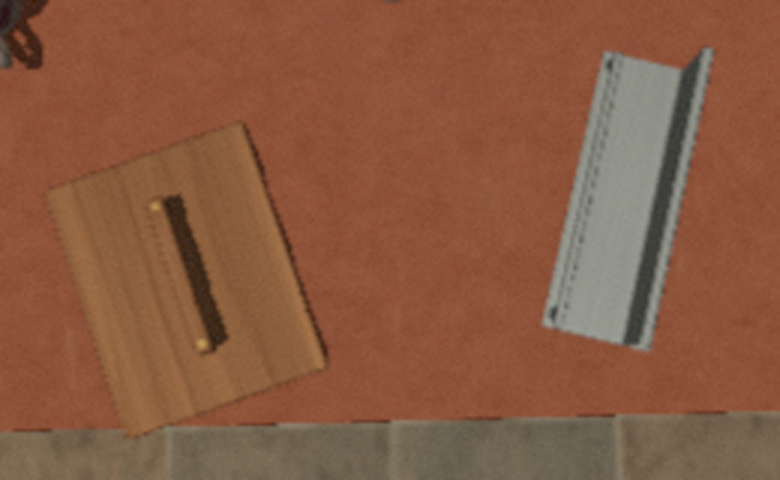

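```bash
python3 - <<'E'
from h import *
s,M=state(); print(M.round(3)); print([a for a in dir(ctrl) if a[0]!='_'],[a for a in dir(job) if a[0]!='_'],[a for a in dir(readout) if a[0]!='_'])
E
```

```text
[[-0.     0.963  0.269]
 [-0.     0.269 -0.963]
 [-1.    -0.     0.   ]]
['MotionError', 'finger_overhang'] ['close_job'] ['get_state']
```

```bash
cat >> h.py <<'E'
def plan(pos,Rm,n,grasp=False,r=None):
    """rows needed from measured pose to TCP pos / orientation Rm"""
    s,M=state(); p=np.array(s["position"])
    pos=np.array(pos,float)
    if grasp: pos=pos+Rm[:,0]*0.008
    lin=M.T@(pos-p); tw=R.from_matrix(M.T@Rm).as_rotvec(degrees=True)
    print("now",p.round(4),"t",round(s["time"],2),"lin mm",(lin*1000).round(1),"twist",tw.round(2),"|lin|",round(np.linalg.norm(lin)*1000),"|tw|",round(np.linalg.norm(tw),1))
def frame(x,z):
    x=np.array(x,float);x/=np.linalg.norm(x);z=np.array(z,float);z-=x*(x@z);z/=np.linalg.norm(z)
    return np.stack([x,np.cross(z,x),z],1)
def az(a): a=np.radians(a); return np.array([np.cos(a),np.sin(a),0])
DOWN=[0,0,-1]
E
python3 - <<'E'
from h import *
for n in("scene","top"):
    im,P=cloud(n);Q=P[np.isfinite(P[...,0])]
    Q=Q[(Q[:,0]<.75)&(Q[:,0]>.2)&(abs(Q[:,1])<.8)&(Q[:,2]>.06)]
    H={}
    for q in Q: 
        k=(round(q[0]*10),round(q[1]*10)); H[k]=max(H.get(k,0),q[2])
    print({k:round(float(v),2) for k,v in sorted(H.items())})
plan([.42,-.42,.25],frame(DOWN,az(-30)),8)
E
```

```text
{(3, -8): 0.08, (3, -7): 0.2, (3, -6): 0.19, (4, -7): 0.34, (4, -6): 0.34, (4, -1): 0.09, (4, 0): 0.09, (5, -7): 0.33, (5, -1): 0.09, (6, -7): 0.31, (6, -6): 0.2, (6, -5): 0.17, (6, -3): 0.27, (6, -2): 0.27, (6, -1): 0.09, (6, 4): 0.09, (6, 5): 0.09, (7, -7): 0.29, (7, -6): 0.28, (7, -5): 0.3, (7, -4): 0.3, (7, -3): 0.27, (7, -2): 0.18, (7, -1): 0.29, (7, 0): 0.09, (7, 1): 0.45, (7, 2): 0.47, (7, 3): 0.49, (7, 4): 0.51, (7, 5): 0.51, (7, 6): 0.2}
{(4, -1): 0.09, (4, 0): 0.09, (5, -1): 0.09, (6, -3): 0.27, (6, -2): 0.28, (6, -1): 0.09, (6, 4): 0.09, (6, 5): 0.09, (7, -5): 0.16, (7, -4): 0.29, (7, -3): 0.55, (7, -2): 0.6, (7, -1): 0.61, (7, 0): 0.61, (7, 1): 0.6, (7, 2): 0.6, (7, 3): 0.61, (7, 4): 0.62, (7, 5): 0.59, (7, 6): 0.2, (7, 7): 0.1}
now [ 0.1751 -0.626   0.2336] t 1.0 lin mm [ -16.4  291.4 -132.4] twist [-44.37   0.     0.  ] |lin| 320 |tw| 44.4
```

```bash
python3 - <<'E'
from h import *
plan([.29,-.42,.26],frame(DOWN,az(-30)),8)
E
```

```text
now [ 0.1751 -0.626   0.2336] t 1.0 lin mm [ -26.4  166.2 -167.4] twist [-44.37   0.     0.  ] |lin| 237 |tw| 44.4
```

```bash
python3 -m creep '[{"linear":[-0.004,0.025,-0.025],"twist":[-6,0,0],"fingers":-1},{"linear":[-0.008,0.05,-0.05],"twist":[-12,0,0],"fingers":-1},{"linear":[-0.012,0.075,-0.075],"twist":[-18,0,0],"fingers":-1},{"linear":[-0.016,0.1,-0.1],"twist":[-24,0,0],"fingers":-1},{"linear":[-0.02,0.125,-0.125],"twist":[-30,0,0],"fingers":-1},{"linear":[-0.024,0.145,-0.145],"twist":[-36,0,0],"fingers":-1},{"linear":[-0.026,0.166,-0.167],"twist":[-44,0,0],"fingers":-1}]'; python3 - <<'E'
from h import *
plan([.44,-.15,.26],frame(DOWN,az(25)),8); print(state()[0]["joint_positions"].round(2))
E
```

```text
time: 1.58
position: [0.2908, -0.4192, 0.2603]
tool_rot: [0.421, 1.528, -0.423]
ft_force: [0.1, -0.5, 0.0]
grip_width: 1.002
now [ 0.2908 -0.4192  0.2603] t 1.58 lin mm [  0.  307.6 -10.1] twist [-5.588e+01  3.000e-02  9.000e-02] |lin| 308 |tw| 55.9
[ 1.18  0.02 -0.27  1.74  0.01  1.37  0.37]
```

```bash
python3 -m creep '[{"linear":[0,0.04,-0.001],"twist":[-7,0,0],"fingers":-1},{"linear":[0,0.08,-0.002],"twist":[-14,0,0],"fingers":-1},{"linear":[0,0.12,-0.004],"twist":[-21,0,0],"fingers":-1},{"linear":[0,0.16,-0.005],"twist":[-28,0,0],"fingers":-1},{"linear":[0,0.2,-0.006],"twist":[-35,0,0],"fingers":-1},{"linear":[0,0.24,-0.008],"twist":[-42,0,0],"fingers":-1},{"linear":[0,0.28,-0.009],"twist":[-49,0,0],"fingers":-1},{"linear":[0,0.307,-0.01],"twist":[-56,0,0],"fingers":-1}]'; python3 - <<'E'
from h import *
plan([.47,.12,.24],frame(DOWN,az(75)),8); print(state()[0]["joint_positions"].round(2))
E
```

```text
time: 2.25
position: [0.4421, -0.1485, 0.2601]
tool_rot: [-0.347, 1.541, 0.347]
ft_force: [0.3, -0.0, 0.1]
grip_width: 0.999
now [ 0.4421 -0.1485  0.2601] t 2.25 lin mm [ 20.1 230.7 140.2] twist [-49.64   0.06   0.07] |lin| 271 |tw| 49.6
[ 0.88 -0.07 -0.57  1.83 -0.04  1.38  0.76]
```

```bash
python3 -m creep '[{"linear":[0.003,0.033,0.02],"twist":[-7,0,0],"fingers":-1},{"linear":[0.006,0.066,0.04],"twist":[-14,0,0],"fingers":-1},{"linear":[0.009,0.099,0.06],"twist":[-21,0,0],"fingers":-1},{"linear":[0.012,0.132,0.08],"twist":[-28,0,0],"fingers":-1},{"linear":[0.015,0.165,0.1],"twist":[-35,0,0],"fingers":-1},{"linear":[0.018,0.198,0.12],"twist":[-42,0,0],"fingers":-1},{"linear":[0.02,0.23,0.14],"twist":[-49.5,0,0],"fingers":-1}]'; python3 - <<'E'
from h import *
plan([.451,.2885,.14],frame(DOWN,az(108.5)),8,True); print(state()[0]["joint_positions"].round(2))
E
```

```text
time: 2.83
position: [0.4709, 0.1168, 0.2397]
tool_rot: [-1.006, 1.326, 1.004]
ft_force: [1.8, -0.2, 0.1]
grip_width: 0.999
now [0.4709 0.1168 0.2397] t 2.83 lin mm [107.5  65.7 160. ] twist [-34.2   -0.06   0.07] |lin| 204 |tw| 34.2
[ 0.58 -0.01 -0.87  1.81 -0.01  1.33  1.02]
```

```bash
python3 -m creep '[{"linear":[0.018,0.011,0.027],"twist":[-6,0,0],"fingers":-1},{"linear":[0.036,0.022,0.054],"twist":[-12,0,0],"fingers":-1},{"linear":[0.054,0.033,0.081],"twist":[-18,0,0],"fingers":-1},{"linear":[0.072,0.044,0.108],"twist":[-24,0,0],"fingers":-1},{"linear":[0.09,0.055,0.135],"twist":[-30,0,0],"fingers":-1},{"linear":[0.1075,0.0657,0.16],"twist":[-34.2,0,0],"fingers":-1},{"linear":[0.1075,0.0657,0.16],"twist":[-34.2,0,0],"fingers":-1}]'; python3 - <<'E'
from h import *
for n in("scene","top"):
    im,P=cloud(n); cv2.imwrite(f"pics/{n}1.png",im[:,:,::-1])
plan([.451,.2885,.043],frame(DOWN,az(108.5)),8,True); print(state()[0]["joint_positions"].round(2))
E
```

```text
time: 3.42
position: [0.448, 0.2919, 0.1292]
tool_rot: [-1.44, 1.037, 1.452]
ft_force: [0.2, 0.1, 1.3]
grip_width: 1.002
now [0.4512 0.2876 0.1314] t 3.52 lin mm [96.4 -0.3  0.8] twist [-0.22  0.04 -0.11] |lin| 96 |tw| 0.2
[ 0.28  0.3  -1.02  1.83  0.28  1.16  1.06]
```

View pics/scene1.png

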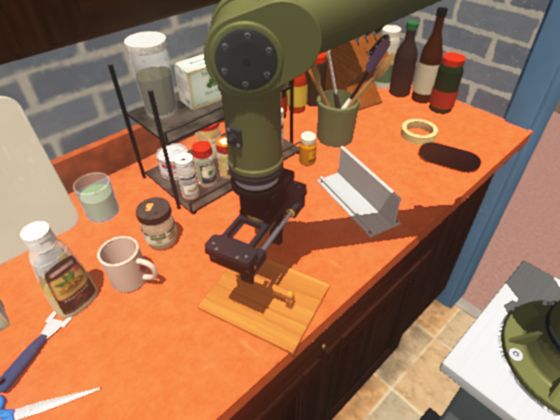

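View pics/top1.png

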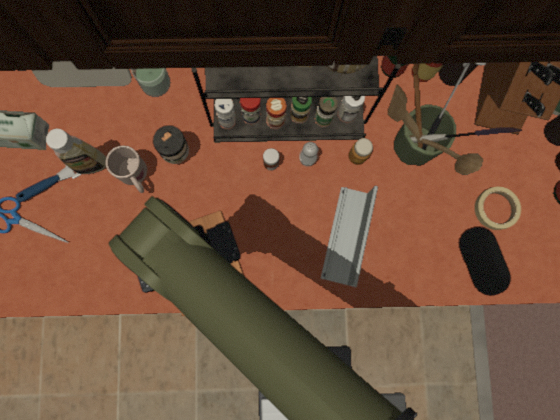

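Both views show the open fingers directly over the bar, near (265,285) in the scene view. I'll descend and grip.

```bash
python3 -m creep '[{"linear":[0.03,0,0],"twist":[0,0,0],"fingers":-1},{"linear":[0.06,0,0],"twist":[0,0,0],"fingers":-1},{"linear":[0.085,0,0],"twist":[0,0,0],"fingers":-1},{"linear":[0.095,0,0],"twist":[0,0,0],"fingers":-1},{"linear":[0.0955,0,0],"twist":[0,0,0],"fingers":1},{"linear":[0.0955,0,0],"twist":[0,0,0],"fingers":1},{"linear":[0.0955,0,0],"twist":[0,0,0],"fingers":1},{"linear":[0.0955,0,0],"twist":[0,0,0],"fingers":1}]' 40;  python3 -m creep '[{"linear":[0,0,0],"twist":[0,0,0],"fingers":1},{"linear":[0,0,0],"twist":[0,0,0],"fingers":1},{"linear":[0,0,0],"twist":[0,0,0],"fingers":1}]' 40
```

```text
time: 4.18
position: [0.4536, 0.2872, 0.0384]
tool_rot: [-1.439, 1.04, 1.436]
ft_force: [0.8, 0.4, -0.2]
grip_width: 0.782
time: 4.43
position: [0.4526, 0.2868, 0.0371]
tool_rot: [-1.439, 1.042, 1.438]
ft_force: [0.2, -0.2, -0.1]
grip_width: 0.554
```

```bash
python3 -m creep '[{"linear":[0.002,0,0],"twist":[0,0,0],"fingers":1},{"linear":[0.002,0,0],"twist":[0,0,0],"fingers":1},{"linear":[0.002,0,0],"twist":[0,0,0],"fingers":1},{"linear":[0.002,0,0],"twist":[0,0,0],"fingers":1},{"linear":[0.002,0,0],"twist":[0,0,0],"fingers":1},{"linear":[0.002,0,0],"twist":[0,0,0],"fingers":1},{"linear":[0.002,0,0],"twist":[0,0,0],"fingers":1}]' 40; python3 - <<'E'
from h import *
s,_=state();print(s["joint_positions"].round(2),s["ft_force"],s["time"])
E
```

```text
time: 5.02
position: [0.452, 0.2871, 0.0345]
tool_rot: [-1.439, 1.042, 1.439]
ft_force: [-0.3, 0.8, -1.5]
grip_width: 0.141
[ 0.19  0.43 -0.94  1.92  0.41  1.    0.95] [-0.25944306  0.7991366  -1.50286496] 5.0167
```

```bash
cat >> h.py <<'E'
O=np.array([.5045,-.0515,0]); EX=np.array([-.264,-.9645,0]); EY=np.array([.9645,-.264,0]); EZ=np.array([0,0,1.])
def loc(x,z,y=0): return O+EX*x+EZ*z+EY*y
def un(th):
    t=np.radians(th); return np.cos(t)*EX+np.sin(t)*EZ, -np.sin(t)*EX+np.cos(t)*EZ
def barframe(th):
    u,n=un(th); return frame(-n,-u)
E
python3 - <<'E'
from h import *
plan([.452,.287,.20],frame(DOWN,az(108.5)),8,True);
E
python3 -m creep '[{"linear":[-0.01,0,0],"twist":[0,0,0],"fingers":1},{"linear":[-0.03,0,0],"twist":[0,0,0],"fingers":1},{"linear":[-0.06,0,0],"twist":[0,0,0],"fingers":1},{"linear":[-0.09,0,0],"twist":[0,0,0],"fingers":1},{"linear":[-0.12,0,0],"twist":[0,0,0],"fingers":1},{"linear":[-0.15,0,0],"twist":[0,0,0],"fingers":1}]' 40; python3 - <<'E'
from h import *
plan(loc(-.045,.2),frame(DOWN,-EX),8,True);plan(loc(-.045,.18),barframe(48),8,True); print(state()[0]["joint_positions"].round(2))
for n in("scene","top"):
    im,P=cloud(n); cv2.imwrite(f"pics/{n}2.png",im[:,:,::-1])
E
```

```text
now [0.452  0.2871 0.0345] t 5.02 lin mm [-1.575e+02  1.000e-01  0.000e+00] twist [-0.32  0.02 -0.  ] |lin| 158 |tw| 0.3
time: 5.52
position: [0.4515, 0.2864, 0.186]
tool_rot: [-1.439, 1.043, 1.439]
ft_force: [0.1, 0.2, -2.7]
grip_width: 0.142
now [0.4515 0.2864 0.186 ] t 5.52 lin mm [  -5.7   30.3 -300.1] twist [33.49 -0.05 -0.04] |lin| 302 |tw| 33.5
now [0.4515 0.2864 0.186 ] t 5.52 lin mm [  11.6   33.5 -305. ] twist [31.5  46.54 13.98] |lin| 307 |tw| 57.9
[ 0.32  0.24 -1.05  1.77  0.22  1.26  1.1 ]
```

View pics/scene2.png

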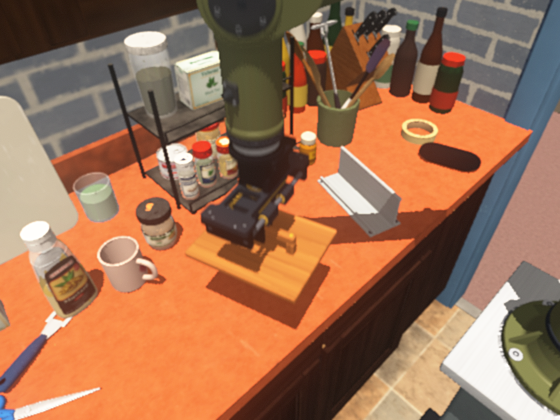

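The lid hangs level in the gripper at about (265,255). Next I carry it over to the stand and turn it.

```bash
python3 -m creep '[{"linear":[-0.001,0.002,-0.02],"twist":[3,0,0],"fingers":1},{"linear":[-0.002,0.006,-0.06],"twist":[7,0,0],"fingers":1},{"linear":[-0.003,0.01,-0.1],"twist":[11.5,0,0],"fingers":1},{"linear":[-0.004,0.014,-0.14],"twist":[16,0,0],"fingers":1},{"linear":[-0.005,0.018,-0.18],"twist":[20.5,0,0],"fingers":1},{"linear":[-0.006,0.022,-0.22],"twist":[25,0,0],"fingers":1},{"linear":[-0.006,0.026,-0.26],"twist":[29.5,0,0],"fingers":1},{"linear":[-0.006,0.03,-0.3],"twist":[33.5,0,0],"fingers":1}]' 40; python3 - <<'E'
from h import *
plan(loc(-.045,.2),frame(DOWN,-EX),8,True);plan(loc(-.045,.18),barframe(48),8,True); print(state()[0]["joint_positions"].round(2))
E
```

```text
time: 6.28
position: [0.5162, -0.0099, 0.1898]
tool_rot: [-1.007, 1.327, 1.007]
ft_force: [1.1, 1.3, -2.5]
grip_width: 0.145
now [ 0.5162 -0.0099  0.1898] t 6.28 lin mm [-2.2  0.4  1.7] twist [-0.26 -0.07 -0.08] |lin| 3 |tw| 0.3
now [ 0.5162 -0.0099  0.1898] t 6.28 lin mm [15.1  0.3 -4.2] twist [-0.21 47.93 -0.18] |lin| 16 |tw| 47.9
[ 0.73  0.12 -0.81  1.81  0.1   1.24  1.19]
```

```bash
python3 -m creep '[{"linear":[0.001,0,0],"twist":[0,4,0],"fingers":1},{"linear":[0.003,0,0],"twist":[0,10,0],"fingers":1},{"linear":[0.005,0,-0.001],"twist":[0,17,0],"fingers":1},{"linear":[0.007,0,-0.001],"twist":[0,24,0],"fingers":1},{"linear":[0.009,0,-0.002],"twist":[0,31,0],"fingers":1},{"linear":[0.012,0,-0.003],"twist":[0,38,0],"fingers":1},{"linear":[0.015,0,-0.004],"twist":[0,44,0],"fingers":1},{"linear":[0.015,0,-0.004],"twist":[0,48,0],"fingers":1}]' 40; python3 - <<'E'
from h import *
plan(loc(-.045,.18),barframe(48),8,True); print(state()[0]["joint_positions"].round(2))
for n in("scene","top"):
    im,P=cloud(n); cv2.imwrite(f"pics/{n}3.png",im[:,:,::-1])
E
```

```text
time: 6.95
position: [0.5154, -0.0096, 0.1726]
tool_rot: [-1.52, 1.989, 0.585]
ft_force: [-0.2, -0.2, -3.3]
grip_width: 0.145
now [ 0.5154 -0.0096  0.1726] t 6.95 lin mm [ 1.8 -0.5 -4.3] twist [ 0.3  -0.24 -0.03] |lin| 5 |tw| 0.4
[ 0.12  0.54 -0.73  1.66  0.84  1.82  0.53]
```

View pics/scene3.png

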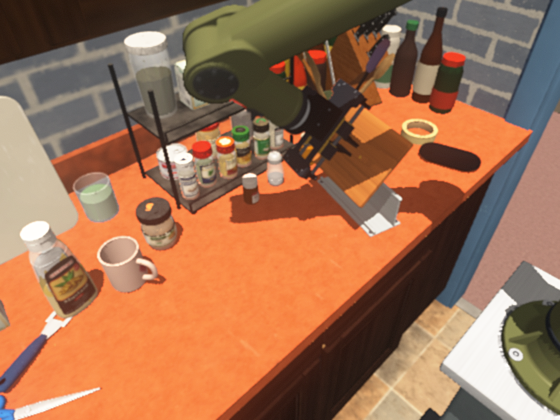

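View pics/top3.png

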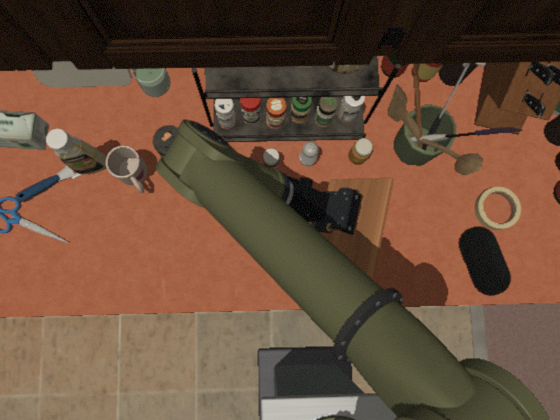

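```bash
python3 - <<'E'
from h import *
for n,(u0,u1,v0,v1) in{"top":(165,240,120,215),"scene":(185,310,20,130)}.items():
    im,P=cloud(n); q=P[v0:v1,u0:u1]; c=im[v0:v1,u0:u1].astype(int); m=(c[...,1]>c[...,2]+15)&(c[...,1]>=c[...,0]-5)&np.isfinite(q[...,0])
    Q=q[m]; print(n,len(Q),np.percentile(Q,[1,50,99],axis=0).round(3))
im,P=cloud("top");X,Y,Z=P[...,0],P[...,1],P[...,2]
q=P[(X>.6)&(X<.85)&(Y>-.1)&(Y<.35)&(Z>.12)]; print(np.percentile(q[:,0],[0.5,5]))
q0=P[130:145,215:365].reshape(-1,3);print("rackfront",np.percentile(q0,[5,50,95],axis=0).round(3))
E
```

```text
top 4696 [[0.483 0.176 0.431]
 [0.548 0.226 0.472]
 [0.62  0.285 0.514]]
scene 8239 [[0.459 0.037 0.119]
 [0.53  0.23  0.44 ]
 [0.842 0.301 0.483]]
[0.60301122 0.71422793]
rackfront [[nan nan nan]
 [nan nan nan]
 [nan nan nan]]
```

```bash
python3 - <<'E'
from h import *
plan(loc(-.040,.100),barframe(48),8,True)
E
```

```text
now [ 0.5162 -0.0119  0.1755] t 7.2 lin mm [59.6  0.9 55.2] twist [-0.06  0.1  -0.05] |lin| 81 |tw| 0.1
```

```bash
python3 -m creep '[{"linear":[0.01,0,0.01],"twist":[0,0,0],"fingers":1},{"linear":[0.025,0,0.023],"twist":[0,0,0],"fingers":1},{"linear":[0.04,0.0005,0.037],"twist":[0,0,0],"fingers":1},{"linear":[0.055,0.001,0.05],"twist":[0,0,0],"fingers":1},{"linear":[0.06,0.001,0.055],"twist":[0,0,0],"fingers":1},{"linear":[0.06,0.001,0.055],"twist":[0,0,0],"fingers":1}]' 40; python3 - <<'E'
from h import *
for n in("scene","top"):
    im,P=cloud(n); cv2.imwrite(f"pics/{n}4.png",im[:,:,::-1])
    print(n,[(l,np.round(r["centre"],3),round(r["conf"],2)) for l in["lid_centre","lid_bar","lid_edge_a"] for r in nets.place_of(n,l)[:2]])
plan(loc(-.040,.100),barframe(48),8,True)
plan(loc(-.033,.090),barframe(48),8,True);print(state()[0]["joint_positions"].round(2))
u,nn=un(48)
print("exp centre",loc(-.04,.1)-.036*nn,"upper",loc(-.04,.1)-.036*nn+.08*u,"low",loc(-.04,.1)-.036*nn-.08*u)
E
```

```text
time: 7.7
position: [0.5114, -0.0199, 0.0915]
tool_rot: [-1.514, 1.99, 0.585]
ft_force: [-0.3, 0.5, -2.7]
grip_width: 0.143
scene [('lid_centre', array([ 0.503, -0.04 ,  0.072]), 0.8), ('lid_bar', array([ 0.513, -0.015,  0.097]), 0.69), ('lid_bar', array([ 0.503, -0.04 ,  0.073]), 0.48), ('lid_edge_a', array([ 0.494, -0.09 ,  0.13 ]), 0.89), ('lid_edge_a', array([0.518, 0.013, 0.014]), 0.75)]
top [('lid_centre', array([ 0.509, -0.038,  0.073]), 0.97), ('lid_bar', array([ 0.516, -0.013,  0.103]), 0.62), ('lid_edge_a', array([ 0.501, -0.091,  0.129]), 0.76)]
now [ 0.5135 -0.0185  0.0952] t 8.1 lin mm [0.5 0.  0.3] twist [-0.08  0.03  0.03] |lin| 1 |tw| 0.1
now [ 0.5135 -0.0185  0.0952] t 8.1 lin mm [12.4  0.   3. ] twist [-0.08  0.03  0.03] |lin| 13 |tw| 0.1
[ 0.11  0.63 -0.7   1.71  0.87  1.72  0.44]
exp centre [ 0.50799715 -0.03872347  0.0759113 ] upper [ 0.49386511 -0.09035359  0.13536288] low [0.52212919 0.01290664 0.01645971]
```

View pics/scene4.png

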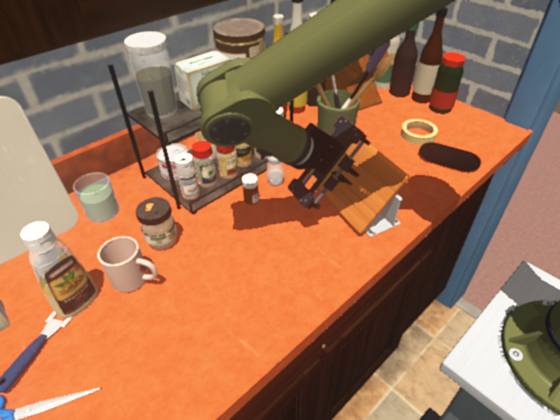

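View pics/top4.png

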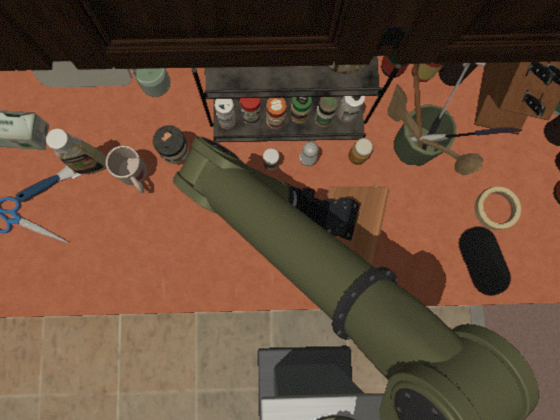

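The nets agree with the geometry to about 4 mm. In the scene view the lid's lower edge hovers left of the lip, around (330,195)-(375,230). Lowering gently.

```bash
python3 -m creep '[{"linear":[0.004,0,0.001],"twist":[0,0,0],"fingers":1},{"linear":[0.008,0,0.002],"twist":[0,0,0],"fingers":1},{"linear":[0.01,0,0.0025],"twist":[0,0,0],"fingers":1},{"linear":[0.012,0,0.003],"twist":[0,0,0],"fingers":1},{"linear":[0.012,0,0.003],"twist":[0,0,0],"fingers":1},{"linear":[0.012,0,0.003],"twist":[0,0,0],"fingers":1}]' 40; python3 - <<'E'
from h import *
plan(loc(-.033,.090),barframe(48),8,True)
plan(loc(-.032,.0876),barframe(48),8,True)
E
```

```text
time: 8.6
position: [0.5112, -0.0256, 0.0841]
tool_rot: [-1.514, 1.986, 0.581]
ft_force: [0.1, -0.3, -3.1]
grip_width: 0.147
now [ 0.5112 -0.0256  0.0841] t 8.6 lin mm [-0.6 -0.4 -0.2] twist [-0.02 -0.02 -0.04] |lin| 1 |tw| 0.1
now [ 0.5112 -0.0256  0.0841] t 8.6 lin mm [ 1.7 -0.4  0.9] twist [-0.02 -0.02 -0.04] |lin| 2 |tw| 0.1
```

```bash
python3 -m creep '[{"linear":[0.001,0,0.0005],"twist":[0,0,0],"fingers":1},{"linear":[0.001,0,0.0005],"twist":[0,0,0],"fingers":1},{"linear":[0.002,0,0.001],"twist":[0,0,0],"fingers":1},{"linear":[0.002,0,0.001],"twist":[0,0,0],"fingers":1}]' 40;python3 -m creep '[{"linear":[0.0005,0,0.001],"twist":[0,0,0],"fingers":1},{"linear":[0.0005,0,0.001],"twist":[0,0,0],"fingers":1},{"linear":[0.001,0,0.0015],"twist":[0,0,0],"fingers":1},{"linear":[0.001,0,0.0015],"twist":[0,0,0],"fingers":1}]' 40; python3 - <<'E'
from h import *
im,P=cloud("scene"); X,Y,Z=P[...,0],P[...,1],P[...,2]
cv2.imwrite("pics/scene5.png",cv2.resize(im[120:270,260:440,::-1],None,fx=4,fy=4))
print([(l,np.round(r["centre"],3),round(r["conf"],2)) for l in["lid_centre","lid_edge_a"] for r in nets.place_of("scene",l)[:2]])
E
```

```text
time: 8.93
position: [0.5112, -0.0258, 0.0826]
tool_rot: [-1.515, 1.985, 0.581]
ft_force: [0.8, 1.4, -0.3]
grip_width: 0.145
time: 9.27
position: [0.5113, -0.0258, 0.0824]
tool_rot: [-1.516, 1.987, 0.578]
ft_force: [-1.7, 3.0, 8.4]
grip_width: 0.143
[('lid_centre', array([ 0.504, -0.05 ,  0.061]), 0.82), ('lid_centre', array([0.52 , 0.008, 0.004]), 0.18), ('lid_edge_a', array([ 0.493, -0.095,  0.123]), 0.96), ('lid_edge_a', array([0.519, 0.009, 0.005]), 0.92)]
```

View pics/scene5.png

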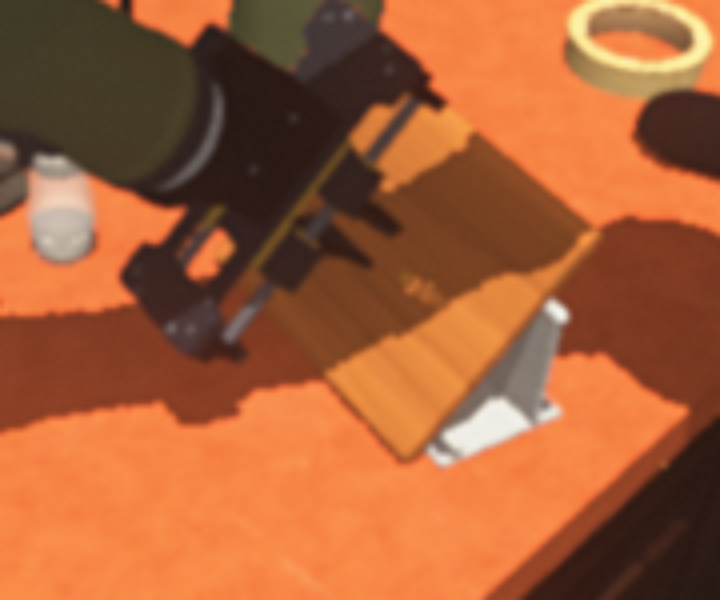

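The foot is on the worktop just in front of the tray, at about (405,460) in the crop, and the force shows contact. Releasing.

```bash
python3 -m creep '[{"linear":[-0.0005,0,-0.0005],"twist":[0,0,0],"fingers":0},{"linear":[-0.0005,0,-0.0005],"twist":[0,0,0],"fingers":0},{"linear":[-0.0005,0,-0.0005],"twist":[0,0,0],"fingers":0},{"linear":[-0.0005,0,-0.0005],"twist":[0,0,0],"fingers":0},{"linear":[-0.0005,0,-0.0005],"twist":[0,0,0],"fingers":0},{"linear":[-0.0005,0,-0.0005],"twist":[0,0,0],"fingers":0}]' 40; python3 - <<'E'
from h import *
for n in ("scene","top"):
  im,P=cloud(n); 
  if n=="scene": cv2.imwrite("pics/scene6.png",cv2.resize(im[120:270,260:440,::-1],None,fx=4,fy=4))
  print([(l,np.round(r["centre"],3),round(r["conf"],2)) for l in["lid_centre","lid_edge_a","lid_bar"] for r in nets.place_of(n,l)[:2]])
E
```

```text
time: 9.92
position: [0.5111, -0.0261, 0.0809]
tool_rot: [-1.514, 1.986, 0.581]
ft_force: [1.4, 0.6, -0.6]
grip_width: 0.469
[('lid_centre', array([ 0.507, -0.048,  0.062]), 0.76), ('lid_edge_a', array([ 0.493, -0.095,  0.126]), 0.73), ('lid_edge_a', array([0.519, 0.008, 0.003]), 0.62)]
[('lid_centre', array([ 0.508, -0.046,  0.063]), 0.56), ('lid_edge_a', array([ 0.496, -0.099,  0.12 ]), 0.71), ('lid_bar', array([ 0.512, -0.018,  0.086]), 0.9)]
```

View pics/scene6.png

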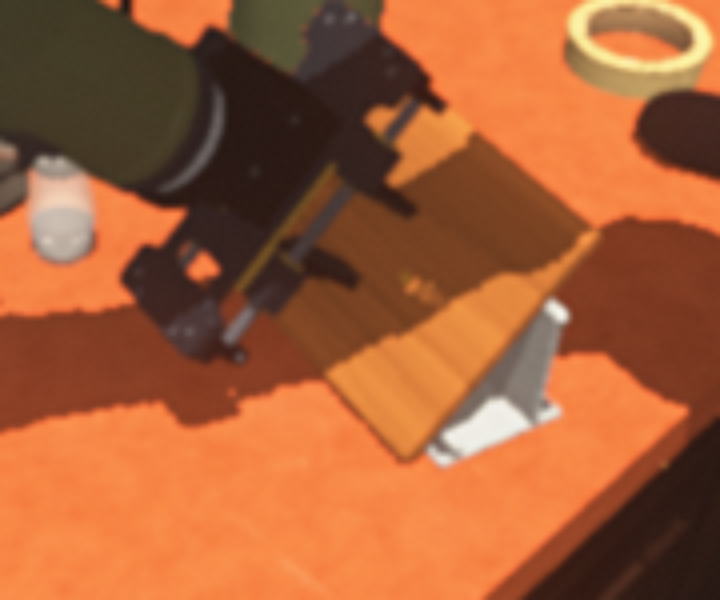

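The lid stands propped, unchanged, with the fingers open on both sides of the bar. Backing straight out along the tool axis.

```bash
python3 -m creep '[{"linear":[-0.005,0,0],"twist":[0,0,0],"fingers":0},{"linear":[-0.015,0,0],"twist":[0,0,0],"fingers":0},{"linear":[-0.03,0,0],"twist":[0,0,0],"fingers":0},{"linear":[-0.05,0,0],"twist":[0,0,0],"fingers":0},{"linear":[-0.075,0,0],"twist":[0,0,0],"fingers":0},{"linear":[-0.1,0,0],"twist":[0,0,0],"fingers":0},{"linear":[-0.12,0,0],"twist":[0,0,0],"fingers":0}]' 40; python3 - <<'E'
from h import *
print(state()[0]["joint_positions"].round(2))
for n in ("scene","top"):
  im,P=cloud(n); 
  cv2.imwrite(f"pics/{n}7.png",im[:,:,::-1])
  print([(l,np.round(r["centre"],3),round(r["conf"],2)) for l in["lid_centre","lid_edge_a","lid_bar"] for r in nets.place_of(n,l)[:2]])
E
```

```text
time: 10.9
position: [0.5353, 0.0631, 0.1636]
tool_rot: [-1.515, 1.982, 0.582]
ft_force: [0.8, -0.3, -0.2]
grip_width: 0.5
[-0.    0.65 -0.73  1.53  0.83  1.89  0.46]
[('lid_centre', array([ 0.501, -0.048,  0.065]), 0.73), ('lid_edge_a', array([ 0.492, -0.097,  0.124]), 0.58), ('lid_bar', array([ 0.515, -0.021,  0.09 ]), 0.71)]
[('lid_centre', array([ 0.505, -0.043,  0.062]), 0.9), ('lid_centre', array([0.694, 0.04 , 0.042]), 0.56), ('lid_edge_a', array([ 0.495, -0.099,  0.122]), 0.9), ('lid_edge_a', array([0.52 , 0.002, 0.004]), 0.85), ('lid_bar', array([ 0.514, -0.019,  0.088]), 0.63)]
```

View pics/scene7.png

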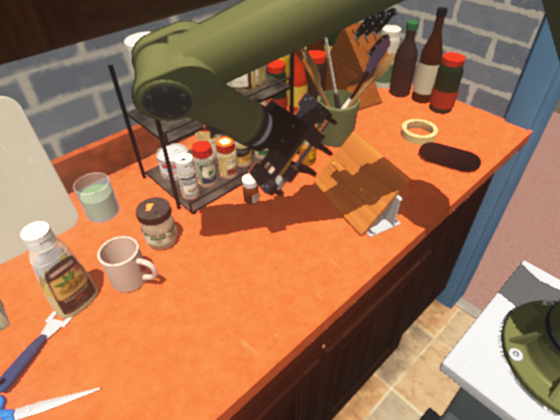

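View pics/top7.png

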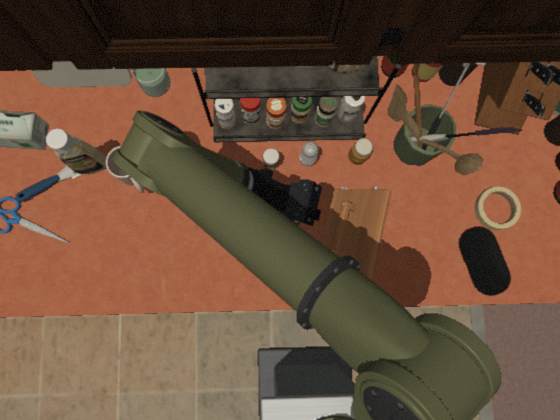

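```bash
python3 - <<'E'
from h import *
im,P=cloud("top");X,Y,Z=P[...,0],P[...,1],P[...,2]
q=P[(X>.45)&(X<.7)&(Y<-.15)&(Y>-.45)&(Z>.1)&(Z<.4)]
i=np.argsort(q[:,0])[:400:40]; print(q[i].round(3))
plan(loc(-.02,.30),frame(DOWN,-EX),8,True)
E
```

```text
[[ 0.585 -0.234  0.259]
 [ 0.591 -0.247  0.273]
 [ 0.595 -0.243  0.267]
 [ 0.598 -0.234  0.253]
 [ 0.601 -0.241  0.263]
 [ 0.604 -0.23   0.245]
 [ 0.607 -0.227  0.219]
 [ 0.61  -0.24   0.258]
 [ 0.614 -0.25   0.258]
 [ 0.617 -0.245  0.252]]
now [0.5343 0.0589 0.1608] t 11.35 lin mm [ -17.4   -0.4 -160.7] twist [ -0.08 -48.09  -0.09] |lin| 162 |tw| 48.1
```

```bash
python3 -m creep '[{"linear":[-0.004,0,-0.01],"twist":[0,-3,0],"fingers":0},{"linear":[-0.012,0,-0.04],"twist":[0,-9,0],"fingers":0},{"linear":[-0.017,0,-0.07],"twist":[0,-16,0],"fingers":0},{"linear":[-0.017,0,-0.1],"twist":[0,-23,0],"fingers":0},{"linear":[-0.017,0,-0.13],"twist":[0,-30,0],"fingers":0},{"linear":[-0.017,0,-0.16],"twist":[0,-37,0],"fingers":0},{"linear":[-0.017,0,-0.16],"twist":[0,-44,0],"fingers":0},{"linear":[-0.017,0,-0.16],"twist":[0,-48,0],"fingers":0}]'; python3 - <<'E'
from h import *
print(state()[0]["joint_positions"].round(2))
u,n=un(48)
plan(loc(.03,.30),frame(-u,n),8,True)
for n in ("scene","top"):
  im,P=cloud(n); 
  cv2.imwrite(f"pics/{n}8.png",im[:,:,::-1])
E
```

```text
time: 12.02
position: [0.51, -0.0361, 0.2942]
tool_rot: [-1.005, 1.322, 0.999]
ft_force: [-1.0, -0.2, -0.2]
grip_width: 0.503
[ 0.81  0.03 -0.8   1.68  0.02  1.44  1.3 ]
now [ 0.51   -0.0361  0.2942] t 12.02 lin mm [  0.1   0.8 -41. ] twist [ -0.41 -41.87   0.55] |lin| 41 |tw| 41.9
```

View pics/scene8.png

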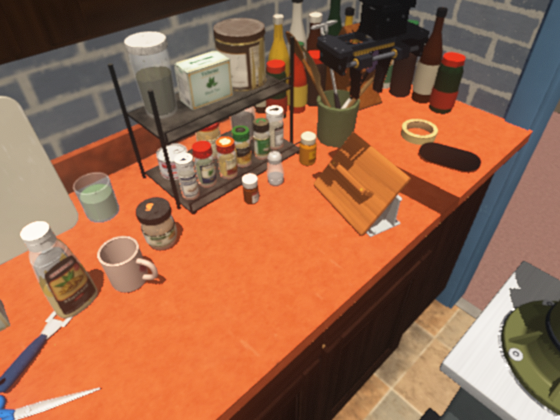

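The lid is propped freely at about (360,190), on the wall and unobstructed. I'll fit its plane and edge from depth.

```bash
cat > lidfit.py <<'E'
from h import *
def lidfit(n,th0,c0):
    im,P=cloud(n); u,nn=un(th0)
    D=P-c0; a=D@u;b=D@EY;h=D@nn
    hsv=cv2.cvtColor(im,cv2.COLOR_RGB2HSV)
    m=(abs(a)<.09)&(abs(b)<.11)&(abs(h-.006)<.012)
    Q=P[m]; 
    for _ in range(4):
        c=np.median(Q,0); w=np.linalg.svd(Q-Q.mean(0),full_matrices=False)[2][2]; w*=np.sign(w[2]); d=(Q-Q.mean(0))@w; Q=Q[abs(d)<.004]
    N=w; th=np.degrees(np.arccos(N[2]))
    # in-plane rectangle
    D=P-Q.mean(0); hh=D@N; uu=EZ-N*N[2];uu/=np.linalg.norm(uu); yy=np.cross(N,uu)
    m2=(abs(hh)<.003)&(np.linalg.norm(D,axis=-1)<.14)
    k,lab,st,_=cv2.connectedComponentsWithStats(m2.astype(np.uint8)); i=1+np.argmax(st[1:,4]); m2=lab==i
    r=cv2.minAreaRect((np.stack([D[m2]@yy,D[m2]@uu],-1)*1000).astype(np.float32))
    bx=cv2.boxPoints(r)/1000; W=Q.mean(0)+bx[:,:1]*yy+bx[:,1:]*uu
    ctr=Q.mean(0)+r[0][0]/1000*yy+r[0][1]/1000*uu-.006*N
    print(n,"theta",th.round(2),"hdg N az",np.degrees(np.arctan2(N[1],N[0])).round(2),"size",np.round(r[1],1),"ang",round(r[2],2),"centre",ctr.round(4),"loc",np.round([(ctr-O)@EX,(ctr-O)@EY,ctr[2]],4)); 
    print(" corners loc",np.array([[(w-O)@EX,(w-O)@EY,w[2]] for w in W]).round(3).tolist(), np.percentile(D[m2]@uu,[1,99]).round(4))
    return ctr,N
E
python3 - <<'E'
from lidfit import *
for n in("scene","top"): lidfit(n,48,np.array([.505,-.046,.063]))
E
```

```text
scene theta 48.33 hdg N az 74.82 size [201.5 159.8] ang 0.28 centre [ 0.5042 -0.0464  0.0638] loc [-0.0048 -0.0017  0.0638]
 corners loc [[0.044, -0.103, 0.127], [-0.063, -0.102, 0.008], [-0.062, 0.099, 0.008], [0.044, 0.099, 0.128]] [-0.0775  0.0784]
top theta 48.34 hdg N az 74.92 size [181.1 175.7] ang 89.78 centre [ 0.452  -0.0274  0.0568] loc [-0.0094 -0.057   0.0568]
 corners loc [[-0.074, -0.145, -0.007], [-0.075, 0.03, -0.007], [0.046, 0.031, 0.128], [0.047, -0.144, 0.129]] [-0.0963  0.0782]
```

```bash
python3 - <<'E'
from h import *
u,n=un(48.3)
plan(loc(.09,.24,-.002),frame(-u,n),8,True)
E
```

```text
now [ 0.5091 -0.0313  0.2911] t 12.22 lin mm [  57.3    0.8 -105.3] twist [-1.300e-01 -4.183e+01 -3.000e-02] |lin| 120 |tw| 41.8
```

```bash
python3 -m creep '[{"linear":[0,0,-0.01],"twist":[0,-4,0],"fingers":0},{"linear":[0,0,-0.03],"twist":[0,-10,0],"fingers":0},{"linear":[0.01,0,-0.05],"twist":[0,-17,0],"fingers":0},{"linear":[0.02,0,-0.07],"twist":[0,-24,0],"fingers":0},{"linear":[0.03,0,-0.09],"twist":[0,-30,0],"fingers":0},{"linear":[0.045,0,-0.1],"twist":[0,-36,0],"fingers":0},{"linear":[0.057,0.001,-0.105],"twist":[0,-41.8,0],"fingers":0},{"linear":[0.057,0.001,-0.105],"twist":[0,-41.8,0],"fingers":0}]'; python3 - <<'E'
from h import *
print(state()[0]["joint_positions"].round(2))
u,n=un(48.3)
c=loc(-.0048,.0638,-.002)
plan(loc(.09,.24,-.002),frame(-u,n),8,True)
plan(c+.146*u,frame(-u,n),8,True)
for n in ("scene","top"):
  im,P=cloud(n); 
  cv2.imwrite(f"pics/{n}9.png",im[:,:,::-1])
E
```

```text
time: 12.88
position: [0.4777, -0.1338, 0.2282]
tool_rot: [-0.531, 0.72, 1.224]
ft_force: [-0.3, -0.1, -0.7]
grip_width: 0.5
[ 1.14  0.23 -0.53  1.8  -0.57  1.46  2.06]
now [ 0.4777 -0.1338  0.2282] t 12.88 lin mm [-3.1 -2.1  5.3] twist [-0.68  0.45 -0.38] |lin| 6 |tw| 0.9
now [ 0.4777 -0.1338  0.2282] t 12.88 lin mm [ 45.1  -2.9 -41.5] twist [-0.68  0.45 -0.38] |lin| 61 |tw| 0.9
```

View pics/scene9.png

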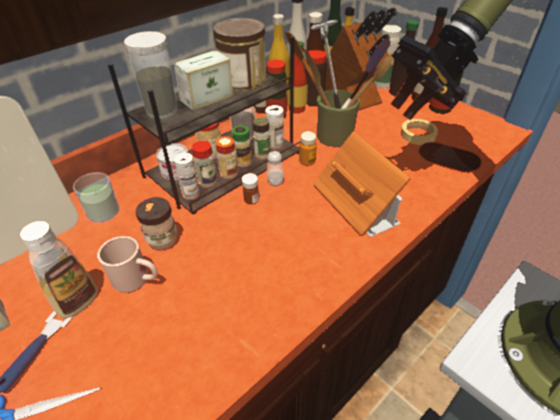

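View pics/top9.png

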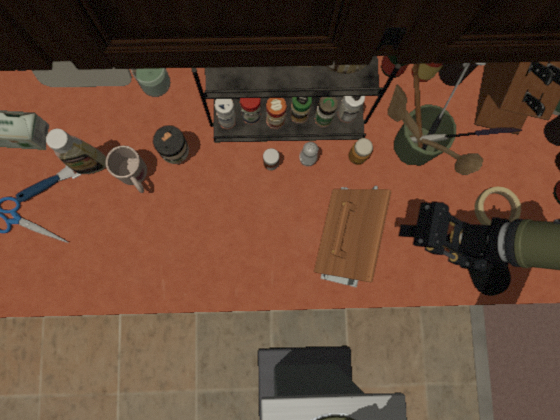

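The scene view shows the lid still propped, and in the top view the gripper is to its right at (440,240). Aligning with the lid plane, and refitting the lid from the now open top view.

```bash
python3 -m creep '[{"linear":[0.015,-0.001,-0.013],"twist":[0,0,0],"fingers":0},{"linear":[0.03,-0.002,-0.026],"twist":[0,0,0],"fingers":0},{"linear":[0.044,-0.002,-0.04],"twist":[-0.2,0.2,0],"fingers":0},{"linear":[0.044,-0.002,-0.04],"twist":[-0.2,0.2,0],"fingers":0},{"linear":[0.044,-0.002,-0.04],"twist":[-0.2,0.2,0],"fingers":0}]'; python3 - <<'E'
from lidfit import *
for n in("scene","top"): lidfit(n,48,np.array([.505,-.046,.063]))
u,n=un(48.3)
c=loc(-.0048,.0638,-.002)
plan(c+.146*u,frame(-u,n),8,True)
plan(c+.066*u,frame(-u,n),8,True)
for n in ("scene","top"):
  im,P=cloud(n); 
  cv2.imwrite(f"pics/{n}10.png",im[:,:,::-1])
E
```

```text
time: 13.4
position: [0.4839, -0.1298, 0.1769]
tool_rot: [-0.555, 0.716, 1.227]
ft_force: [0.3, 0.4, 0.5]
grip_width: 0.503
scene theta 48.32 hdg N az 74.86 size [202.  159.8] ang 0.2 centre [ 0.5039 -0.0463  0.0637] loc [-0.0049 -0.0019  0.0637]
 corners loc [[0.044, -0.103, 0.127], [-0.062, -0.103, 0.008], [-0.063, 0.099, 0.008], [0.044, 0.099, 0.128]] [-0.0776  0.0785]
top theta 48.32 hdg N az 74.76 size [182. 205.] ang 89.68 centre [ 0.504  -0.0416  0.0569] loc [-0.0095 -0.0031  0.0569]
 corners loc [[-0.074, -0.106, -0.007], [-0.075, 0.099, -0.008], [0.046, 0.1, 0.128], [0.047, -0.105, 0.129]] [-0.0995  0.0745]
now [ 0.4843 -0.1315  0.1775] t 13.5 lin mm [  5.    3.7 -10.4] twist [ 0.45 -0.2   0.01] |lin| 12 |tw| 0.5
now [ 0.4843 -0.1315  0.1775] t 13.5 lin mm [ 85.    3.7 -10.1] twist [ 0.45 -0.2   0.01] |lin| 86 |tw| 0.5
```

View pics/scene10.png

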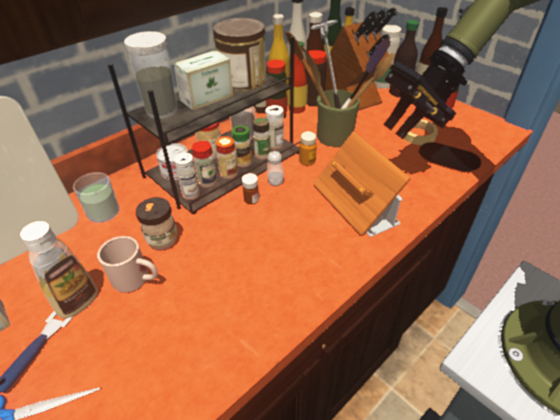

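```bash
python3 -m creep '[{"linear":[0.005,0.0035,-0.01],"twist":[0.4,0,0],"fingers":0},{"linear":[0.005,0.0035,-0.01],"twist":[0.4,0,0],"fingers":0},{"linear":[0.005,0.0035,-0.01],"twist":[0.4,0,0],"fingers":0},{"linear":[0.005,0.0035,-0.01],"twist":[0.4,0,0],"fingers":0}]'; python3 - <<'E'
from h import *
u,n=un(48.3)
c=loc(-.0048,.0638,-.002)
plan(c+.066*u,frame(-u,n),8,True)
im,P=cloud("scene")
plan(c+.066*u,frame(-u,n),8,True)
E
```

```text
time: 13.93
position: [0.4782, -0.1363, 0.1647]
tool_rot: [-0.545, 0.721, 1.218]
ft_force: [0.3, 0.6, 0.9]
grip_width: 0.506
now [ 0.4782 -0.1363  0.1647] t 13.93 lin mm [79.6 -0.9  2.8] twist [-0.28 -0.08  0.03] |lin| 80 |tw| 0.3
now [ 0.4784 -0.1362  0.1649] t 13.98 lin mm [79.6 -0.8  2.6] twist [-0.25 -0.09  0.04] |lin| 80 |tw| 0.3
```

```bash
python3 -m creep '[{"linear":[0.015,0,0.001],"twist":[0,0,0],"fingers":0},{"linear":[0.035,0,0.001],"twist":[0,0,0],"fingers":0},{"linear":[0.05,0,0.0015],"twist":[0,0,0],"fingers":0},{"linear":[0.06,0,0.0015],"twist":[0,0,0],"fingers":0},{"linear":[0.065,0,0.0015],"twist":[0,0,0],"fingers":0},{"linear":[0.065,0,0.0015],"twist":[0,0,0],"fingers":0}]'; python3 - <<'E'
from h import *
u,n=un(48.3)
c=loc(-.0048,.0638,-.002)
for n_ in ("scene","top"):
  im,P=cloud(n_); 
  cv2.imwrite(f"pics/{n_}11.png",cv2.resize(im[100:300,240:520,::-1],None,fx=2.8,fy=2.8))
plan(c+.066*u,frame(-u,n),8,True)
E
```

```text
time: 14.48
position: [0.4898, -0.0925, 0.1168]
tool_rot: [-0.545, 0.721, 1.22]
ft_force: [-0.8, -0.4, 0.6]
grip_width: 0.499
now [ 0.4903 -0.094   0.1175] t 14.58 lin mm [15.1 -0.4  1.3] twist [-0.23 -0.12  0.07] |lin| 15 |tw| 0.3
```

View pics/scene11.png

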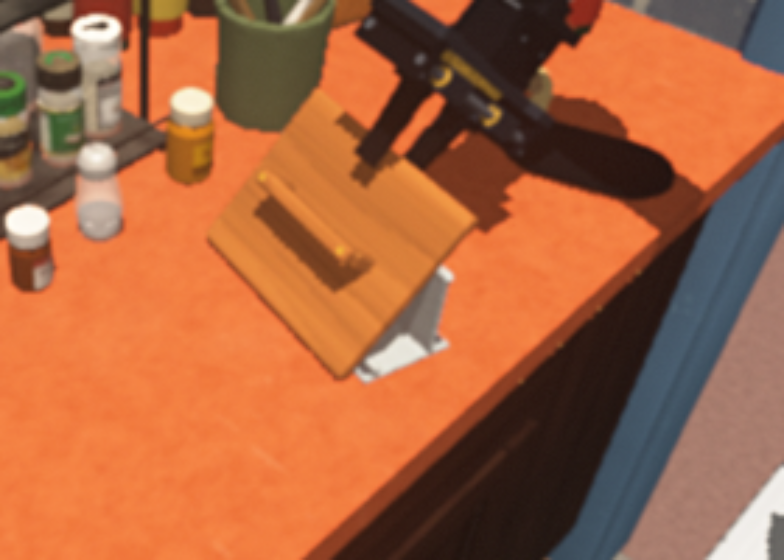

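View pics/top11.png

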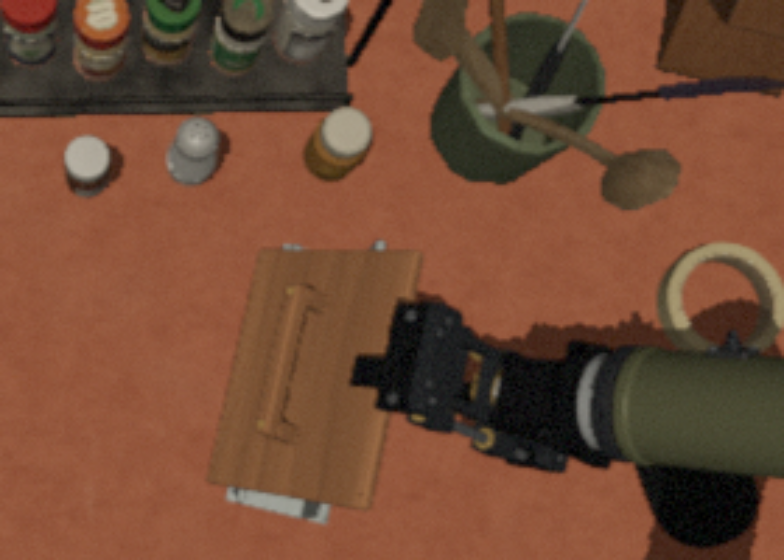

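The fingers straddle the raised edge, one above and one below, with the upper tip at (365,160) in the scene crop. Advancing 15 mm and closing.

```bash
python3 -m creep '[{"linear":[0.008,0,0.001],"twist":[0,0,0],"fingers":0},{"linear":[0.015,0,0.001],"twist":[0,0,0],"fingers":0},{"linear":[0.015,0,0.001],"twist":[0,0,0],"fingers":0},{"linear":[0.015,0,0.001],"twist":[0,0,0],"fingers":1},{"linear":[0.015,0,0.001],"twist":[0,0,0],"fingers":1},{"linear":[0.015,0,0.001],"twist":[0,0,0],"fingers":1},{"linear":[0.015,0,0.001],"twist":[0,0,0],"fingers":1},{"linear":[0.015,0,0.001],"twist":[0,0,0],"fingers":1}]' 40;python3 -m creep '[{"linear":[0,0,0],"twist":[0,0,0],"fingers":1},{"linear":[0,0,0],"twist":[0,0,0],"fingers":1},{"linear":[0,0,0],"twist":[0,0,0],"fingers":1}]' 45; python3 - <<'E'
from h import *
u,n=un(48.3)
c=loc(-.0048,.0638,-.002)
for n_ in ("scene",):
  im,P=cloud(n_); 
  cv2.imwrite(f"pics/{n_}12.png",cv2.resize(im[100:300,240:520,::-1],None,fx=2.8,fy=2.8))
plan(c+.066*u,frame(-u,n),8,True)
E
```

```text
time: 15.25
position: [0.493, -0.0833, 0.1068]
tool_rot: [-0.546, 0.721, 1.218]
ft_force: [-0.4, -0.2, -0.3]
grip_width: 0.208
time: 15.5
position: [0.493, -0.0829, 0.1069]
tool_rot: [-0.545, 0.721, 1.219]
ft_force: [-0.3, -0.6, 2.0]
grip_width: 0.135
now [ 0.493  -0.0829  0.1069] t 15.55 lin mm [-0.4 -0.8 -0.2] twist [-0.21 -0.08  0.03] |lin| 1 |tw| 0.2
```

View pics/scene12.png

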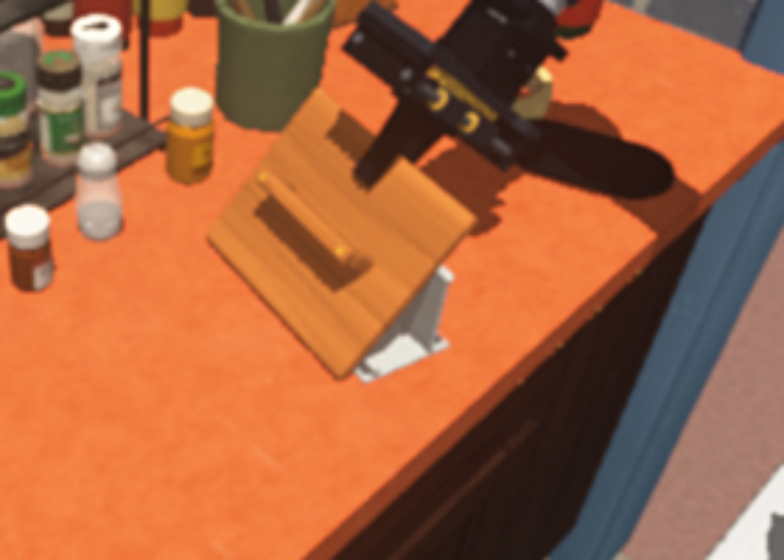

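Gripped (opening 11.7 mm, the board's thickness). Lifting straight up.

```bash
python3 -m creep '[{"linear":[-0.005,0,0.0045],"twist":[0,0,0],"fingers":1},{"linear":[-0.015,0,0.0135],"twist":[0,0,0],"fingers":1},{"linear":[-0.03,0,0.027],"twist":[0,0,0],"fingers":1},{"linear":[-0.045,0,0.04],"twist":[0,0,0],"fingers":1},{"linear":[-0.06,0,0.053],"twist":[0,0,0],"fingers":1},{"linear":[-0.07,0,0.062],"twist":[0,0,0],"fingers":1},{"linear":[-0.07,0,0.062],"twist":[0,0,0],"fingers":1},{"linear":[-0.07,0,0.062],"twist":[0,0,0],"fingers":1}]' 45; python3 - <<'E'
from lidfit import *
u,n=un(48.3)
for n_ in ("scene",):
  im,P=cloud(n_); 
  cv2.imwrite(f"pics/{n_}13.png",cv2.resize(im[60:300,240:520,::-1],None,fx=2.5,fy=2.5))
s,M=state(); g=s["position"]-.008*M[:,0]; print("tool slope",np.degrees(np.arcsin(-M[2,0])), "g loc",[(g-O)@EX,(g-O)@EY,g[2]])
lidfit("scene",48.3,g-.066*u)
u,n=un(73)
plan(loc(.03,.205,-.002),frame(-u,n),8,True); print(s["joint_positions"].round(2))
E
```

```text
time: 16.22
position: [0.4931, -0.0837, 0.2003]
tool_rot: [-0.548, 0.722, 1.218]
ft_force: [0.4, -0.5, -3.8]
grip_width: 0.135
tool slope 48.47258436671053 g loc [np.float64(0.03922304797203272), np.float64(-0.0030552370759418385), np.float64(0.20549070753034965)]
scene theta 48.53 hdg N az 74.54 size [174.5 201.9] ang 89.66 centre [ 0.5021 -0.0515  0.1615] loc [ 0.0007 -0.0023  0.1615]
 corners loc [[-0.061, -0.104, 0.101], [-0.062, 0.098, 0.1], [0.054, 0.099, 0.23], [0.054, -0.103, 0.231]] [-0.0785  0.0776]
now [ 0.4923 -0.0832  0.1991] t 16.32 lin mm [ 5.4 -1.4  3.4] twist [-0.27 24.58 -0.11] |lin| 6 |tw| 24.6
[ 1.1   0.21 -0.57  1.88 -0.6   1.34  2.04]
```

View pics/scene13.png

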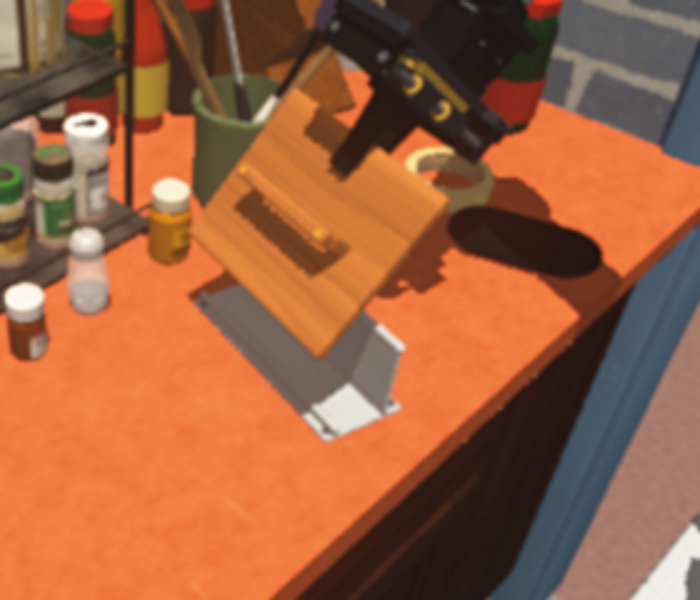

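The lid is held firmly above the stand with no sag (48.5°). Next I turn it to 73°.

```bash
python3 -m creep '[{"linear":[0,0,0],"twist":[0,3,0],"fingers":1},{"linear":[0.001,0,0.001],"twist":[0,8,0],"fingers":1},{"linear":[0.002,0,0.002],"twist":[0,13,0],"fingers":1},{"linear":[0.004,0,0.003],"twist":[0,18,0],"fingers":1},{"linear":[0.005,-0.001,0.003],"twist":[0,22,0],"fingers":1},{"linear":[0.005,-0.001,0.003],"twist":[0,24.5,0],"fingers":1},{"linear":[0.005,-0.001,0.003],"twist":[0,24.5,0],"fingers":1},{"linear":[0.005,-0.001,0.003],"twist":[0,24.5,0],"fingers":1}]' 45; python3 - <<'E'
from lidfit import *
u,n=un(73)
for n_ in ("scene","top"):
  im,P=cloud(n_); 
  cv2.imwrite(f"pics/{n_}14.png",cv2.resize(im[60:300,240:520,::-1],None,fx=2.5,fy=2.5))
s,M=state(); g=s["position"]-.008*M[:,0]; print("tool slope",np.degrees(np.arcsin(-M[2,0])), "g loc",[(g-O)@EX,(g-O)@EY,g[2]])
lidfit("scene",73,g-.066*u)
print([(l,np.round(r["centre"],3),round(r["conf"],2)) for l in["lid_centre","lid_edge_a"] for r in nets.place_of("scene",l)[:2]])
c=g-.066*u;print("exp c",c,"edges",c+.08*u,c-.08*u)
plan(loc(.027,.154,-.002),frame(-u,n),8,True); print(s["joint_positions"].round(2))
E
```

```text
time: 16.98
position: [0.4949, -0.0771, 0.1975]
tool_rot: [-0.817, 1.079, 1.115]
ft_force: [0.4, 0.5, -2.2]
grip_width: 0.135
tool slope 72.81575307851055 g loc [np.float64(0.0313052856801141), np.float64(-0.0022357849471965844), np.float64(0.2049154193625682)]
scene theta 72.79 hdg N az 74.49 size [174.1 202. ] ang 89.37 centre [ 0.4994 -0.0649  0.1489] loc [ 0.0143 -0.0013  0.1489]
 corners loc [[-0.017, -0.103, 0.069], [-0.017, 0.099, 0.067], [0.034, 0.101, 0.233], [0.034, -0.101, 0.235]] [-0.0822  0.0742]
[('lid_centre', array([ 0.501, -0.064,  0.14 ]), 0.75), ('lid_edge_a', array([ 0.504, -0.036,  0.063]), 0.98), ('lid_edge_a', array([ 0.494, -0.087,  0.218]), 0.85)]
exp c [ 0.49917282 -0.06249349  0.14179931] edges [ 0.49299793 -0.08505289  0.21830369] [ 0.50534771 -0.03993409  0.06529492]
now [ 0.495  -0.0791  0.1977] t 17.23 lin mm [ 50.4  -0.  -10.9] twist [-0.36  0.16 -0.12] |lin| 52 |tw| 0.4
[ 0.93  0.07 -0.63  1.86 -0.27  1.24  1.69]
```

View pics/scene14.png

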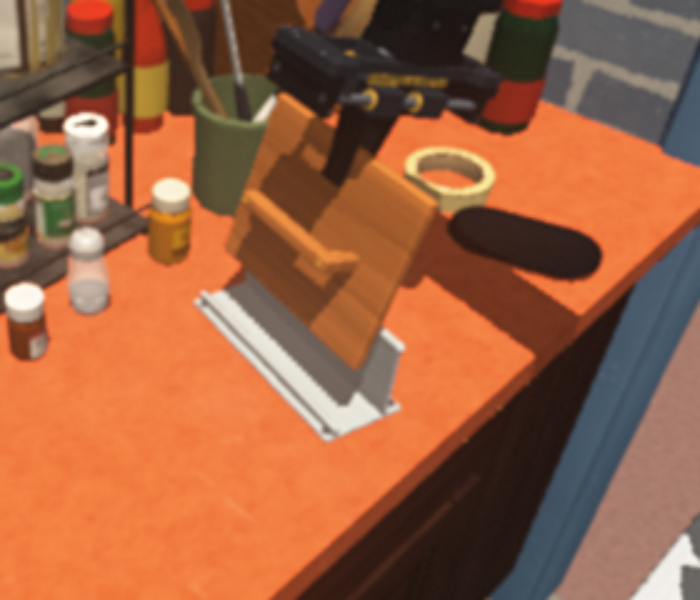

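View pics/top14.png

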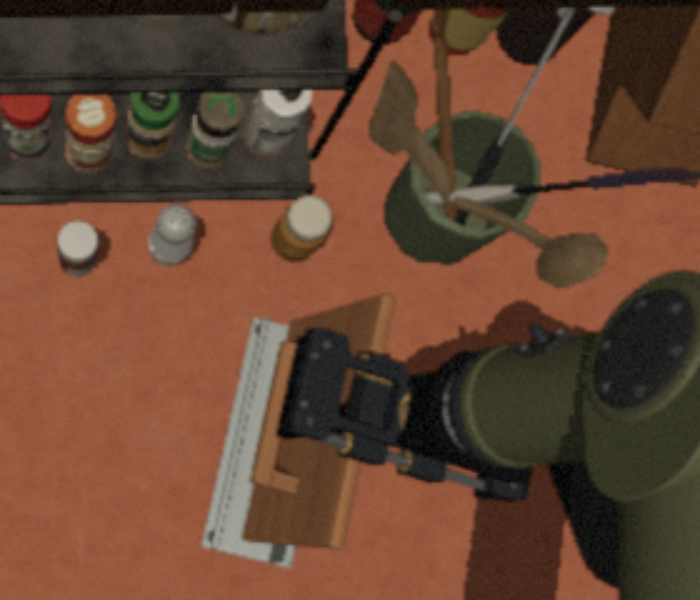

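The lid now hangs at 73° parallel to the wall, with its foot about 60 mm above the channel. Lowering.

```bash
python3 -m creep '[{"linear":[0.005,0,-0.003],"twist":[0,0,0],"fingers":1},{"linear":[0.015,0,-0.006],"twist":[0,0,0],"fingers":1},{"linear":[0.025,0,-0.008],"twist":[0,0,0],"fingers":1},{"linear":[0.035,0,-0.01],"twist":[0,0,0],"fingers":1},{"linear":[0.045,0,-0.011],"twist":[0,0,0],"fingers":1},{"linear":[0.05,0,-0.011],"twist":[0,0,0],"fingers":1},{"linear":[0.05,0,-0.011],"twist":[0,0,0],"fingers":1},{"linear":[0.05,0,-0.011],"twist":[0,0,0],"fingers":1}]' 45; python3 - <<'E'
from lidfit import *
u,n=un(73)
for n_ in ("scene",):
  im,P=cloud(n_); 
  cv2.imwrite(f"pics/{n_}15.png",cv2.resize(im[60:300,240:520,::-1],None,fx=2.5,fy=2.5))
s,M=state(); g=s["position"]-.008*M[:,0]; print("tool slope",np.degrees(np.arcsin(-M[2,0])), "g loc",[(g-O)@EX,(g-O)@EY,g[2]])
lidfit("scene",73,g-.066*u)
print([(l,np.round(r["centre"],3),round(r["conf"],2)) for l in["lid_centre","lid_edge_a"] for r in nets.place_of("scene",l)[:2]])
c=g-.066*u;print("exp c",c,"edges",c+.08*u,c-.08*u)
plan(loc(.027,.145,-.002),frame(-u,n),8,True)
plan(loc(.033,.1445,-.002),frame(-u,n),8,True)
E
```

```text
time: 17.9
position: [0.4965, -0.0736, 0.1471]
tool_rot: [-0.818, 1.08, 1.113]
ft_force: [-0.0, 0.0, -2.4]
grip_width: 0.135
tool slope 72.89690571682544 g loc [np.float64(0.026031242289810554), np.float64(-0.0014757825595328577), np.float64(0.15523966463046499)]
scene theta 72.9 hdg N az 74.68 size [202.4 160.2] ang 0.12 centre [ 0.5017 -0.0585  0.0938] loc [ 0.0075 -0.0009  0.0938]
 corners loc [[0.025, -0.102, 0.172], [-0.022, -0.102, 0.019], [-0.022, 0.1, 0.019], [0.025, 0.1, 0.172]] [-0.0819  0.0735]
[('lid_centre', array([0.69 , 0.038, 0.045]), 0.64), ('lid_centre', array([ 0.502, -0.062,  0.092]), 0.61), ('lid_edge_a', array([ 0.506, -0.033,  0.014]), 0.73), ('lid_edge_a', array([ 0.498, -0.078,  0.167]), 0.61)]
exp c [ 0.50129828 -0.0576071   0.09212355] edges [ 0.49512339 -0.0801665   0.16862793] [ 0.50747317 -0.0350477   0.01561917]
now [ 0.497  -0.0743  0.148 ] t 18.1 lin mm [10.   0.8 -3.8] twist [-0.2   0.08 -0.  ] |lin| 11 |tw| 0.2
now [ 0.497  -0.0743  0.148 ] t 18.1 lin mm [ 8.7  0.8 -9.7] twist [-0.2   0.08 -0.  ] |lin| 13 |tw| 0.2
```

View pics/scene15.png

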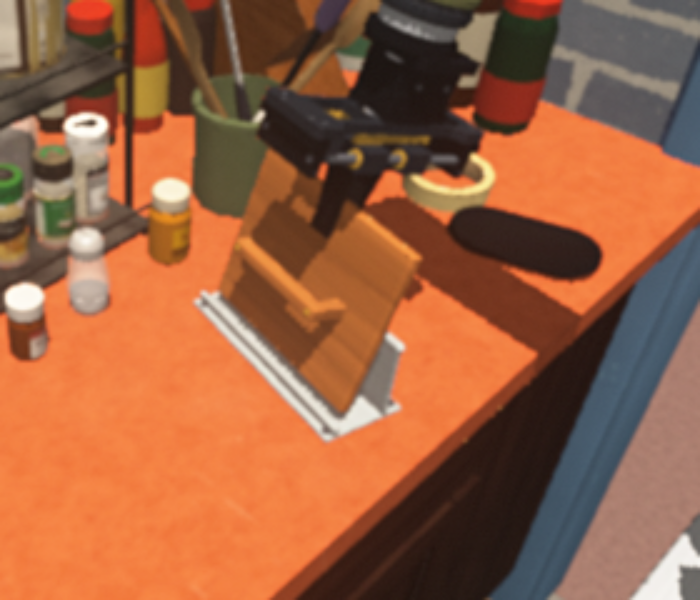

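The foot is inside the channel between lip and wall, about 11 mm above the floor. Setting it down and leaning it in.

```bash
python3 -m creep '[{"linear":[0.003,0,-0.002],"twist":[0,0,0],"fingers":1},{"linear":[0.006,0.0005,-0.004],"twist":[0,0,0],"fingers":1},{"linear":[0.008,0.0005,-0.006],"twist":[0,0,0],"fingers":1},{"linear":[0.0085,0.0005,-0.008],"twist":[0,0,0],"fingers":1},{"linear":[0.0085,0.0005,-0.009],"twist":[0,0,0],"fingers":1},{"linear":[0.0085,0.0005,-0.009],"twist":[0,0,0],"fingers":1}]' 45; python3 - <<'E'
from lidfit import *
u,n=un(73)
s,M=state(); g=s["position"]-.008*M[:,0]; print(s["ft_force"].round(1),"tool slope",np.degrees(np.arcsin(-M[2,0])), "g loc",[(g-O)@EX,(g-O)@EY,g[2]])
lidfit("scene",73,g-.066*u)
c=g-.066*u;print("exp edges",c+.08*u,c-.08*u)
plan(loc(.033,.1445,-.002),frame(-u,n),8,True)
E
```

```text
time: 18.6
position: [0.4946, -0.0797, 0.1368]
tool_rot: [-0.818, 1.079, 1.112]
ft_force: [-0.7, 1.4, -0.5]
grip_width: 0.135
[-0.7  1.4 -0.5] tool slope 72.86763668312514 g loc [np.float64(0.03213823190176495), np.float64(-0.0020964499998525846), np.float64(0.14445797395454776)]
scene theta 72.72 hdg N az 74.8 size [224.7 180. ] ang 0.86 centre [ 0.4888 -0.0614  0.084 ] loc [ 0.0136 -0.0125  0.084 ]
 corners loc [[0.034, -0.126, 0.17], [-0.019, -0.124, -0.002], [-0.019, 0.101, 0.001], [0.035, 0.098, 0.173]] [-0.0854  0.0786]
exp edges [ 0.49291242 -0.08589309  0.15784624] [ 0.5052622  -0.04077429  0.00483748]
now [ 0.4946 -0.0797  0.1368] t 18.65 lin mm [-0.3 -0.1 -0.8] twist [-0.21  0.12 -0.05] |lin| 1 |tw| 0.2
```

```bash
python3 -m creep '[{"linear":[0.0005,0,-0.001],"twist":[0,0,0],"fingers":1},{"linear":[0.0005,0,-0.001],"twist":[0,0,0],"fingers":1},{"linear":[0.0005,0,-0.0015],"twist":[0,0,0],"fingers":1},{"linear":[0.0005,0,-0.0015],"twist":[0,0,0],"fingers":1}]' 45; python3 - <<'E'
from h import *
im,P=cloud("scene"); cv2.imwrite("pics/scene16.png",cv2.resize(im[60:300,240:520,::-1],None,fx=2.5,fy=2.5))
E
```

```text
time: 18.98
position: [0.4944, -0.0805, 0.1365]
tool_rot: [-0.818, 1.079, 1.112]
ft_force: [-3.0, 2.0, 6.1]
grip_width: 0.134
```

View pics/scene16.png

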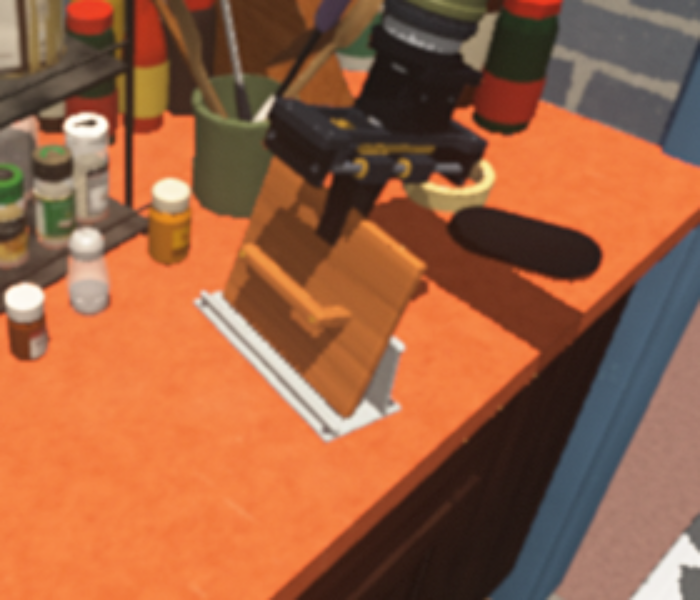

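The foot sits in the channel and the board meets the wall top at about (395,345) in the crop. Releasing.

```bash
python3 -m creep '[{"linear":[0,0,0],"twist":[0,0,0],"fingers":0},{"linear":[0,0,0],"twist":[0,0,0],"fingers":0},{"linear":[0,0,0],"twist":[0,0,0],"fingers":0},{"linear":[0,0,0],"twist":[0,0,0],"fingers":0},{"linear":[0,0,0],"twist":[0,0,0],"fingers":0},{"linear":[0,0,0],"twist":[0,0,0],"fingers":0},{"linear":[0,0,0],"twist":[0,0,0],"fingers":0}]' 45; python3 - <<'E'
from lidfit import *
u,n=un(73)
s,M=state(); g=s["position"]-.008*M[:,0]
lidfit("scene",73,g-.066*u)
im,P=cloud("scene"); cv2.imwrite("pics/scene17.png",cv2.resize(im[60:300,240:520,::-1],None,fx=2.5,fy=2.5))
E
```

```text
time: 19.62
position: [0.494, -0.0812, 0.1356]
tool_rot: [-0.819, 1.08, 1.112]
ft_force: [-0.3, 0.2, -0.6]
grip_width: 0.483
scene theta 72.21 hdg N az 74.83 size [171.9 224.9] ang 89.65 centre [ 0.4893 -0.0598  0.0765] loc [ 0.012  -0.0124  0.0765]
 corners loc [[-0.019, -0.125, -0.003], [-0.02, 0.099, -0.004], [0.032, 0.101, 0.16], [0.033, -0.124, 0.161]] [-0.0844  0.0794]
```

View pics/scene17.png

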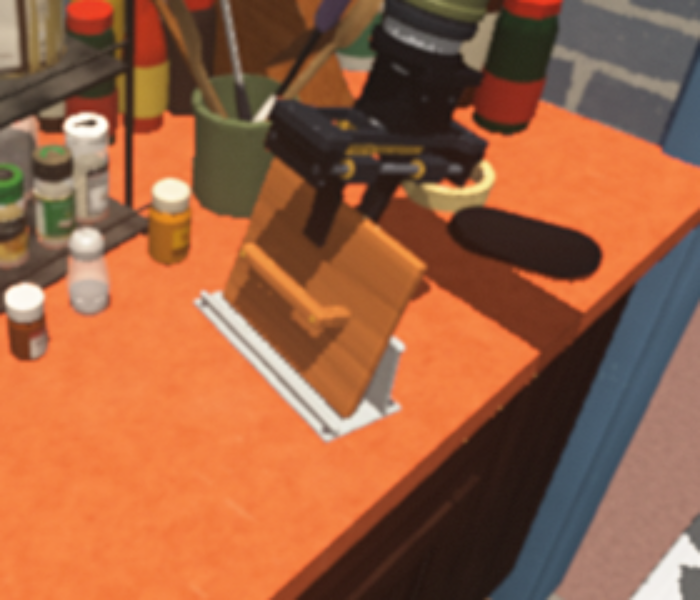

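Released: the lid leans at 72° and holds. Withdrawing up the slope.

```bash
python3 -m creep '[{"linear":[-0.01,0,0],"twist":[0,0,0],"fingers":0},{"linear":[-0.03,0,0],"twist":[0,0,0],"fingers":0},{"linear":[-0.055,0,0],"twist":[0,0,0],"fingers":0},{"linear":[-0.08,0,0],"twist":[0,0,0],"fingers":0},{"linear":[-0.11,0,0],"twist":[0,0,0],"fingers":0},{"linear":[-0.14,0,0],"twist":[0,0,0],"fingers":0},{"linear":[-0.16,0,0],"twist":[0,0,0],"fingers":0},{"linear":[-0.16,0,0],"twist":[0,0,0],"fingers":0}]' 45; python3 - <<'E'
from lidfit import *
u,n=un(72.3)
c=loc(.016,.081)
for k in("scene","top"):
    lidfit(k,72.3,c)
    print([(l,np.round(r["centre"],3),round(r["conf"],2)) for l in["lid_centre","lid_edge_a","lid_bar","salt_mid","turmeric_mid","pills_mid"] for r in nets.place_of(k,l)[:2]])
    im,P=cloud(k); cv2.imwrite(f"pics/{k}18.png",im[:,:,::-1])
E
```

```text
time: 20.38
position: [0.4836, -0.1289, 0.2937]
tool_rot: [-0.824, 1.078, 1.104]
ft_force: [0.1, 0.1, 0.1]
grip_width: 0.504
scene theta 72.13 hdg N az 74.81 size [217.5 170.8] ang 0.36 centre [ 0.4919 -0.0609  0.0776] loc [ 0.0124 -0.0097  0.0776]
 corners loc [[0.033, -0.119, 0.16], [-0.019, -0.118, -0.002], [-0.019, 0.1, -0.001], [0.033, 0.099, 0.161]] [-0.0884  0.0763]
[('lid_centre', array([ 0.498, -0.064,  0.081]), 0.76), ('lid_edge_a', array([ 0.506, -0.04 ,  0.006]), 0.76), ('lid_edge_a', array([ 0.497, -0.086,  0.158]), 0.68), ('lid_bar', array([ 0.51 , -0.032,  0.096]), 0.73), ('salt_mid', array([0.69 , 0.036, 0.046]), 0.94), ('turmeric_mid', array([ 0.701, -0.078,  0.039]), 0.76), ('pills_mid', array([0.683, 0.123, 0.031]), 0.75)]
top theta 71.44 hdg N az 74.81 size [174.7 199.6] ang 89.81 centre [ 0.5016 -0.0641  0.077 ] loc [0.0129 0.0005 0.077 ]
 corners loc [[-0.02, -0.1, -0.004], [-0.021, 0.1, -0.004], [0.035, 0.101, 0.161], [0.035, -0.099, 0.162]] [-0.1012  0.0668]
[('lid_centre', array([ 0.504, -0.065,  0.078]), 0.71), ('lid_edge_a', array([ 0.499, -0.088,  0.156]), 0.88), ('lid_bar', array([ 0.511, -0.03 ,  0.094]), 0.7), ('salt_mid', array([0.7  , 0.041, 0.04 ]), 0.62), ('turmeric_mid', array([ 0.696, -0.082,  0.042]), 0.6), ('pills_mid', array([0.684, 0.129, 0.034]), 0.77)]
```

View pics/scene18.png

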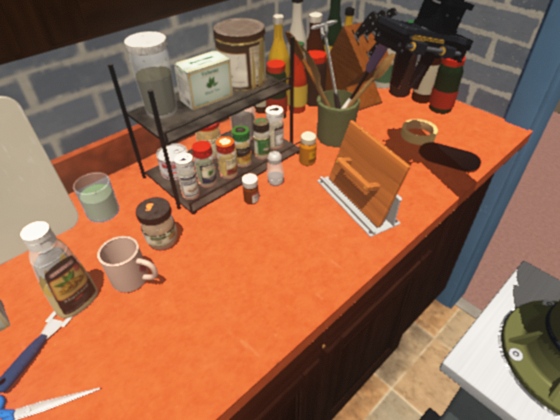

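View pics/top18.png

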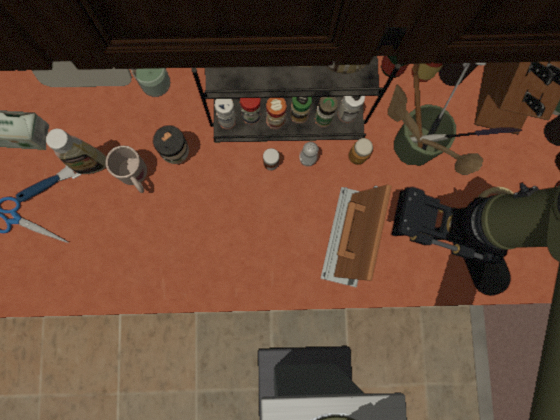

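The lid leans at 72° in the stand, at (362,185) in the scene view. It is in line with the wall, handle outward, and the jars haven't moved. Handing in.

```bash
python3 -c "
from bench import job
print(job.close_job())"
```

```text
the job is handed in; nothing more can be done
None
```

The lid is standing in the drying stand, leaning back on the wall with its handle outward. I handed the job in at about 21 s of the 61 s allowed; no verdict is reported.

I lifted the lid by its bar and propped it at 48° on the stand's wall, with its foot on the worktop in front of the lip. After letting go, I took it again by its raised long edge and lifted it clear. I then turned it to 73°, set it down in the channel, released it and withdrew.

**Last checks (all passed):**
- **Lean:** about 72° from level (72.1° from the scene view, 71.4° from the top view), with the long side within about 0.5° of the wall's line.
- **Foot:** about 11 mm on the lip side of the stand's middle, with the edge 6 mm up.
- **Centring:** the two views disagreed. The top fit put the lid's middle within 1 mm of the stand's middle and the scene fit put it about 10 mm off. The scene fit's rectangle came out oversized (217 mm against 200 mm) because it included part of the tray. Either value is well inside the 35 mm limit.
- **Handle:** the bar is about 20 mm out on the lip side.
- **Jars:** unmoved to within the nets' few millimetres of error.

I did not check the force of the lid on the stand directly at the end. It stood still after release, and the pictures show it resting on the tray floor and the wall's top.

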